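# Top up the enclosure carrier and tip the heatsinks into the bin

### The arm

A 6-joint arm with a two-finger parallel gripper is mounted at the origin on the work surface. World frame = base frame: x ahead of the robot, y to its left, z up, the work surface at z = 0. Lengths are in m, angles in rad, forces in N, time in s.
With the tool pointing down it reaches from about 0.275 to 0.725 m from the base axis. Payload 5.6 kg.
Tool frame: the origin (TCP) lies at the very end of the fingers, on their centre line; the grasp point (between the pads) lies tcp_to_grasp behind it (tcp_to_grasp is the distance from the TCP to the grasp point, in m); z points along the fingers, y is the line along which they close (so a half turn about z gives the same grasp; the last joint's range is limited). The gripper opens to 85 mm and grips with 20 to 120 N. Pads are 22 mm wide; open, the fingers measure 114 mm over their backs; the gripper's body (76 mm by 85 mm) begins 54 mm behind the grasp point. The pads swing forward as they close: fully open they stand 13 mm farther back than shut.
Start: joints at [-1.045, 0.255, 0.108, 0, -1.424, -0.285], TCP at [0.131, -0.534, 0.231] pointing down, gripper open.
Joint ranges: [-2.95, 2.95], [-1.21, 1.97], [-1.09, 1.5], [-2.87, 1.71], [-2.94, -0.07], [-3.05, 3.05]. Speed limits (rad/s): [2.57, 2.57, 3.14, 3.14, 3.14, 3.14].

### API

Orientations are given as a rotation vector (axis times angle).
In Python, from plant import get_obs, snapshot, finish_job, find_in, silhouettes, tcp_to_grasp gives the robot as it stands.
- The arm moves only by the tool servo_tool, never from a script. Its argument "moves" is a list of rows, each an object of numbers: "x", "y", "z": the shift along the world's x, y, z scaled (see below); "rx", "ry", "rz": the turn, a rotation vector about the world's x, y, z scaled (see below). A call has 1 to 20 rows; each row is the pose to reach, as a shift and turn from the pose commanded when the call began; what a row does not reach only later rows make up. The controller multiplies each number of a shift by 0.5 m and each number of a turn by 30 degrees. A row lasts 1/12 s, in which the tool goes at most 41.7 mm and 7.16 degrees, less where a joint would pass 70% of its speed; a pose out of reach is approached as far as the arm can. A call with a number of a shift or a turn outside -1 to 1 is refused whole. A call with a gripper value outside its range is refused whole. "gripper" is the finger opening in mm, from 0 to 85.4, set as the call begins (left out, the last holds). The fingers move at their own pace and stop on an object; "squeeze" is the grip in N (left out, the last holds). Time passes only in rows, so rows that repeat a pose let the fingers close. It gives the time, the measured TCP pose, the force, the opening and the grip force at its end, in the units of the state.
- get_obs(): the state, without advancing time (a new reading comes with each control period).
- snapshot(name): name is "scene" or "top"; returns a dict with "frame" (400x640x3 uint8, blue, green, red), "intrinsics" (3x3 intrinsics, pixels), "world_to_cam" (4x4, takes a point from world to camera coordinates). Camera axes: x right, y up, looking along -z (the intrinsics and any distortion apply to the point x, -y, -z); pixel columns grow to the right and rows downward; lengths in m; the calibration is good to about 2 mm. A picture is of the moment at which its call begins. There is no depth.
- finish_job(): hands the job in; it is judged then, once.
Trained networks look in a picture, given as the dict that the camera call returned (one of the last four; its "shot" number tells which), for a name from the list of things; names that differ only in an ending like _2 or _b are one class to them, and where a whole thing is asked for, a point or a joint stands for the part that bears it (a point fixed in the world has none). Each returns a list of dicts, best first, with "conf" (0 to 1); they miss things now and then, are a little off and sometimes report something else, mostly with a low value. They report only what shows in the picture. A call takes as long as a camera call.
- find_in(picture, thing): "rect" ([left, top, right, bottom] in pixels, round what is visible of it).
- silhouettes(picture, thing): "region" (400x640 bool, what is visible of it) and "rect" ([left, top, right, bottom] in pixels, round what is visible of it).
The state is a dict: "clock": time; "q": joint angles; "qd": joint speeds; "joint_torque": joint torques, N m; "eef_pos": TCP position; "tcp_rot": TCP orientation; "force": force on the tool from outside, world axes, zero at the start; "wrist_torque": the same for the moment, N m; "gripper_width": finger opening in m; "grasp_force": force on a finger pad.
Only numpy, scipy, OpenCV 4.12 (cv2) and the standard library are available. Lean on these libraries where they do the work, as an engineer would, in place of code of your own. Each camera call takes 0.05 s, during which the arm holds its last target. There are 200 camera calls.

### The job

Make up the next drilling batch: put a spare enclosure, lid up, fully down into every pocket of the plywood carrier that is still empty, leaving the enclosures already in it where they are and any surplus spares standing on the bench. The heatsinks belong to the same batch: tip them out of the steel scoop tray into the grey bin, and set the empty tray back down flat on the bench. Do not push the tape or the screwdriver about.

Things in the scene. Friction and masses are not known exactly. Their poses are not given: they have to be found in the camera images.
- carrier: plywood carrier, fixed, 225 (x) x 258 (y) x 20 mm; origin: centre of its underside, z up. Six pockets, each 90 (x) x 50 (y) mm and 12 mm deep (floor 8 mm above the underside; 3 mm play round an enclosure, which then stands 28 mm proud), centred at x = -52 and +52 mm, y = -92, 0 and +92 mm in its frame. A pocket is empty unless an enclosure stands in it
- loaded0: die-cast aluminium enclosure (closed box, silver, dark lid seam) 84 x 44 x 40 mm, 0.13 kg; origin: centre of its underside, x along its 84 mm length, z up. It stands in the pocket at (-52, -92) mm of the carrier and is to stay there; absent (None) in some starts: that pocket is then empty
- loaded1: die-cast aluminium enclosure (closed box, silver, dark lid seam) 84 x 44 x 40 mm, 0.13 kg; origin: centre of its underside, x along its 84 mm length, z up. It stands in the pocket at (-52, 0) mm of the carrier and is to stay there; absent (None) in some starts: that pocket is then empty
- loaded2: die-cast aluminium enclosure (closed box, silver, dark lid seam) 84 x 44 x 40 mm, 0.13 kg; origin: centre of its underside, x along its 84 mm length, z up. It stands in the pocket at (-52, 92) mm of the carrier and is to stay there; absent (None) in some starts: that pocket is then empty
- loaded3: die-cast aluminium enclosure (closed box, silver, dark lid seam) 84 x 44 x 40 mm, 0.13 kg; origin: centre of its underside, x along its 84 mm length, z up. It stands in the pocket at (52, -92) mm of the carrier and is to stay there; absent (None) in some starts: that pocket is then empty
- loaded4: die-cast aluminium enclosure (closed box, silver, dark lid seam) 84 x 44 x 40 mm, 0.13 kg; origin: centre of its underside, x along its 84 mm length, z up. It stands in the pocket at (52, 0) mm of the carrier and is to stay there; absent (None) in some starts: that pocket is then empty
- loaded5: die-cast aluminium enclosure (closed box, silver, dark lid seam) 84 x 44 x 40 mm, 0.13 kg; origin: centre of its underside, x along its 84 mm length, z up. It stands in the pocket at (52, 92) mm of the carrier and is to stay there; absent (None) in some starts: that pocket is then empty
- spare0: spare die-cast aluminium enclosure (closed box, silver, dark lid seam) 84 x 44 x 40 mm, 0.13 kg; origin: centre of its underside, x along its 84 mm length, z up. It starts upright on the bench to the robot's right; there are always at least as many spares as empty pockets
- spare1: spare die-cast aluminium enclosure (closed box, silver, dark lid seam) 84 x 44 x 40 mm, 0.13 kg; origin: centre of its underside, x along its 84 mm length, z up. It starts upright on the bench to the robot's right; there are always at least as many spares as empty pockets
- spare2: spare die-cast aluminium enclosure (closed box, silver, dark lid seam) 84 x 44 x 40 mm, 0.13 kg; origin: centre of its underside, x along its 84 mm length, z up. It starts upright on the bench to the robot's right; there are always at least as many spares as empty pockets
- spare3: spare die-cast aluminium enclosure (closed box, silver, dark lid seam) 84 x 44 x 40 mm, 0.13 kg; origin: centre of its underside, x along its 84 mm length, z up. It starts upright on the bench to the robot's right; there are always at least as many spares as empty pockets
- spare4: spare die-cast aluminium enclosure (closed box, silver, dark lid seam) 84 x 44 x 40 mm, 0.13 kg; origin: centre of its underside, x along its 84 mm length, z up. It starts upright on the bench to the robot's right; there are always at least as many spares as empty pockets
- tray: sheet-steel scoop tray, 0.24 kg, on the bench to the left: floor 170 (x) x 136 (y) x 3 mm, walls 34 mm high at the back (-x) and sides (20 mm over the front 50 mm), quite open at the front (+x), wooden bar handle behind. Origin: centre of the floor's underside, x to the open front, z up. Pieces slide out once the front is tipped down by some 25 to 36 degrees
- tray_grip (a point): on the tray's handle at (-120, 0, 36) mm in its frame: the handle is a wooden bar 16 mm wide (y), 24 mm high (z from 24 to 48 mm) and runs from x = -85 to -177 mm; axes as the tray's; pinch it across y
- tray_lip (a point): middle of the tray's open front edge, top of the floor, (85, 0, 3) mm in its frame; axes as the tray's
- heatsink0: finned dark aluminium heatsink 38 x 34 x 22 mm, 0.04 kg, starts lying in the tray; origin: centre of its underside, z up; absent (None) in some starts
- heatsink1: finned dark aluminium heatsink 38 x 34 x 22 mm, 0.04 kg, starts lying in the tray; origin: centre of its underside, z up; absent (None) in some starts
- heatsink2: finned dark aluminium heatsink 38 x 34 x 22 mm, 0.04 kg, starts lying in the tray; origin: centre of its underside, z up; absent (None) in some starts
- heatsink3: finned dark aluminium heatsink 38 x 34 x 22 mm, 0.04 kg, starts lying in the tray; origin: centre of its underside, z up; absent (None) in some starts
- bin: open grey plastic storage bin to the left, 200 x 200 x 75 mm outside, walls and floor 7 mm, does not move; origin: centre of the underside, z up
- tape: bystander: roll of tape lying flat, 90 mm across, 24 mm high; origin: centre of its underside
- screwdriver: bystander: screwdriver lying on the bench near the robot, 170 mm long; origin: midway along it, at the bench

How it is judged:
On the way:
1. the tray is tipped over the bin (front edge above the bin, tray tilted by more than 0.5 rad) (angle between tray's own z axis and vertical above 0.5 rad and horizontal distance between tray_lip and bin below 0.13 m), for 0.2 s.
At the end, for the whole second after the job is handed in: Each of the six pockets holds an enclosure, within 6 mm of its centre either way, on its floor (within 4 mm) and level; every spare stands upright in a pocket or on the bench; every heatsink present lies in the bin, below its rim; the tray lies flat on the bench; all at rest (((x of loaded0 in the frame of carrier between -0.058 and -0.046 m and y of loaded0 in the frame of carrier between -0.098 and -0.086 m and height (world z) of loaded0 below 0.012 m and angle between loaded0's own z axis and vertical below 0.08 rad) or (x of spare0 in the frame of carrier between -0.058 and -0.046 m and y of spare0 in the frame of carrier between -0.098 and -0.086 m and height (world z) of spare0 below 0.012 m and angle between spare0's own z axis and vertical below 0.08 rad) or (x of spare1 in the frame of carrier between -0.058 and -0.046 m and y of spare1 in the frame of carrier between -0.098 and -0.086 m and height (world z) of spare1 below 0.012 m and angle between spare1's own z axis and vertical below 0.08 rad) or (x of spare2 in the frame of carrier between -0.058 and -0.046 m and y of spare2 in the frame of carrier between -0.098 and -0.086 m and height (world z) of spare2 below 0.012 m and angle between spare2's own z axis and vertical below 0.08 rad) or (x of spare3 in the frame of carrier between -0.058 and -0.046 m and y of spare3 in the frame of carrier between -0.098 and -0.086 m and height (world z) of spare3 below 0.012 m and angle between spare3's own z axis and vertical below 0.08 rad) or (x of spare4 in the frame of carrier between -0.058 and -0.046 m and y of spare4 in the frame of carrier between -0.098 and -0.086 m and height (world z) of spare4 below 0.012 m and angle between spare4's own z axis and vertical below 0.08 rad)) and ((x of loaded1 in the frame of carrier between -0.058 and -0.046 m and y of loaded1 in the frame of carrier between -0.006 and 0.006 m and height (world z) of loaded1 below 0.012 m and angle between loaded1's own z axis and vertical below 0.08 rad) or (x of spare0 in the frame of carrier between -0.058 and -0.046 m and y of spare0 in the frame of carrier between -0.006 and 0.006 m and height (world z) of spare0 below 0.012 m and angle between spare0's own z axis and vertical below 0.08 rad) or (x of spare1 in the frame of carrier between -0.058 and -0.046 m and y of spare1 in the frame of carrier between -0.006 and 0.006 m and height (world z) of spare1 below 0.012 m and angle between spare1's own z axis and vertical below 0.08 rad) or (x of spare2 in the frame of carrier between -0.058 and -0.046 m and y of spare2 in the frame of carrier between -0.006 and 0.006 m and height (world z) of spare2 below 0.012 m and angle between spare2's own z axis and vertical below 0.08 rad) or (x of spare3 in the frame of carrier between -0.058 and -0.046 m and y of spare3 in the frame of carrier between -0.006 and 0.006 m and height (world z) of spare3 below 0.012 m and angle between spare3's own z axis and vertical below 0.08 rad) or (x of spare4 in the frame of carrier between -0.058 and -0.046 m and y of spare4 in the frame of carrier between -0.006 and 0.006 m and height (world z) of spare4 below 0.012 m and angle between spare4's own z axis and vertical below 0.08 rad)) and ((x of loaded2 in the frame of carrier between -0.058 and -0.046 m and y of loaded2 in the frame of carrier between 0.086 and 0.098 m and height (world z) of loaded2 below 0.012 m and angle between loaded2's own z axis and vertical below 0.08 rad) or (x of spare0 in the frame of carrier between -0.058 and -0.046 m and y of spare0 in the frame of carrier between 0.086 and 0.098 m and height (world z) of spare0 below 0.012 m and angle between spare0's own z axis and vertical below 0.08 rad) or (x of spare1 in the frame of carrier between -0.058 and -0.046 m and y of spare1 in the frame of carrier between 0.086 and 0.098 m and height (world z) of spare1 below 0.012 m and angle between spare1's own z axis and vertical below 0.08 rad) or (x of spare2 in the frame of carrier between -0.058 and -0.046 m and y of spare2 in the frame of carrier between 0.086 and 0.098 m and height (world z) of spare2 below 0.012 m and angle between spare2's own z axis and vertical below 0.08 rad) or (x of spare3 in the frame of carrier between -0.058 and -0.046 m and y of spare3 in the frame of carrier between 0.086 and 0.098 m and height (world z) of spare3 below 0.012 m and angle between spare3's own z axis and vertical below 0.08 rad) or (x of spare4 in the frame of carrier between -0.058 and -0.046 m and y of spare4 in the frame of carrier between 0.086 and 0.098 m and height (world z) of spare4 below 0.012 m and angle between spare4's own z axis and vertical below 0.08 rad)) and ((x of loaded3 in the frame of carrier between 0.046 and 0.058 m and y of loaded3 in the frame of carrier between -0.098 and -0.086 m and height (world z) of loaded3 below 0.012 m and angle between loaded3's own z axis and vertical below 0.08 rad) or (x of spare0 in the frame of carrier between 0.046 and 0.058 m and y of spare0 in the frame of carrier between -0.098 and -0.086 m and height (world z) of spare0 below 0.012 m and angle between spare0's own z axis and vertical below 0.08 rad) or (x of spare1 in the frame of carrier between 0.046 and 0.058 m and y of spare1 in the frame of carrier between -0.098 and -0.086 m and height (world z) of spare1 below 0.012 m and angle between spare1's own z axis and vertical below 0.08 rad) or (x of spare2 in the frame of carrier between 0.046 and 0.058 m and y of spare2 in the frame of carrier between -0.098 and -0.086 m and height (world z) of spare2 below 0.012 m and angle between spare2's own z axis and vertical below 0.08 rad) or (x of spare3 in the frame of carrier between 0.046 and 0.058 m and y of spare3 in the frame of carrier between -0.098 and -0.086 m and height (world z) of spare3 below 0.012 m and angle between spare3's own z axis and vertical below 0.08 rad) or (x of spare4 in the frame of carrier between 0.046 and 0.058 m and y of spare4 in the frame of carrier between -0.098 and -0.086 m and height (world z) of spare4 below 0.012 m and angle between spare4's own z axis and vertical below 0.08 rad)) and ((x of loaded4 in the frame of carrier between 0.046 and 0.058 m and y of loaded4 in the frame of carrier between -0.006 and 0.006 m and height (world z) of loaded4 below 0.012 m and angle between loaded4's own z axis and vertical below 0.08 rad) or (x of spare0 in the frame of carrier between 0.046 and 0.058 m and y of spare0 in the frame of carrier between -0.006 and 0.006 m and height (world z) of spare0 below 0.012 m and angle between spare0's own z axis and vertical below 0.08 rad) or (x of spare1 in the frame of carrier between 0.046 and 0.058 m and y of spare1 in the frame of carrier between -0.006 and 0.006 m and height (world z) of spare1 below 0.012 m and angle between spare1's own z axis and vertical below 0.08 rad) or (x of spare2 in the frame of carrier between 0.046 and 0.058 m and y of spare2 in the frame of carrier between -0.006 and 0.006 m and height (world z) of spare2 below 0.012 m and angle between spare2's own z axis and vertical below 0.08 rad) or (x of spare3 in the frame of carrier between 0.046 and 0.058 m and y of spare3 in the frame of carrier between -0.006 and 0.006 m and height (world z) of spare3 below 0.012 m and angle between spare3's own z axis and vertical below 0.08 rad) or (x of spare4 in the frame of carrier between 0.046 and 0.058 m and y of spare4 in the frame of carrier between -0.006 and 0.006 m and height (world z) of spare4 below 0.012 m and angle between spare4's own z axis and vertical below 0.08 rad)) and ((x of loaded5 in the frame of carrier between 0.046 and 0.058 m and y of loaded5 in the frame of carrier between 0.086 and 0.098 m and height (world z) of loaded5 below 0.012 m and angle between loaded5's own z axis and vertical below 0.08 rad) or (x of spare0 in the frame of carrier between 0.046 and 0.058 m and y of spare0 in the frame of carrier between 0.086 and 0.098 m and height (world z) of spare0 below 0.012 m and angle between spare0's own z axis and vertical below 0.08 rad) or (x of spare1 in the frame of carrier between 0.046 and 0.058 m and y of spare1 in the frame of carrier between 0.086 and 0.098 m and height (world z) of spare1 below 0.012 m and angle between spare1's own z axis and vertical below 0.08 rad) or (x of spare2 in the frame of carrier between 0.046 and 0.058 m and y of spare2 in the frame of carrier between 0.086 and 0.098 m and height (world z) of spare2 below 0.012 m and angle between spare2's own z axis and vertical below 0.08 rad) or (x of spare3 in the frame of carrier between 0.046 and 0.058 m and y of spare3 in the frame of carrier between 0.086 and 0.098 m and height (world z) of spare3 below 0.012 m and angle between spare3's own z axis and vertical below 0.08 rad) or (x of spare4 in the frame of carrier between 0.046 and 0.058 m and y of spare4 in the frame of carrier between 0.086 and 0.098 m and height (world z) of spare4 below 0.012 m and angle between spare4's own z axis and vertical below 0.08 rad)) and height (world z) of each of spare0, spare1, spare2, spare3, spare4 below 0.012 m and angle between each of spare0, spare1, spare2, spare3, spare4's own z axis and vertical below 0.1 rad and linear speed of each of spare0, spare1, spare2, spare3, spare4, heatsink0, heatsink1, heatsink2, heatsink3, tray below 0.02 m/s and horizontal distance between each of spare0, spare1, spare2, spare3, spare4 and bin above 0.12 m and x of heatsink0 in the frame of bin between -0.095 and 0.095 m and y of heatsink0 in the frame of bin between -0.095 and 0.095 m and height (world z) of each of heatsink0, heatsink1, heatsink2, heatsink3 below 0.07 m and x of heatsink1 in the frame of bin between -0.095 and 0.095 m and y of heatsink1 in the frame of bin between -0.095 and 0.095 m and x of heatsink2 in the frame of bin between -0.095 and 0.095 m and y of heatsink2 in the frame of bin between -0.095 and 0.095 m and x of heatsink3 in the frame of bin between -0.095 and 0.095 m and y of heatsink3 in the frame of bin between -0.095 and 0.095 m and height (world z) of tray below 0.006 m and angle between tray's own z axis and vertical below 0.06 rad); the robot touches nothing.
It fails at once if an enclosure that was already in the carrier is shifted by more than 15 mm (distance of any of loaded0, loaded1, loaded2, loaded3, loaded4, loaded5 from where it was at the start of the episode above 0.015 m).
It fails at once if the tape or the screwdriver is pushed more than 40 mm (distance of any of tape, screwdriver from where it was at the start of the episode above 0.04 m).
Of loaded0, loaded1, loaded2, loaded3, loaded4, loaded5 only 1 to 3 are there at a start; the rules pass over those that are not, and their reading is None.
Of heatsink0, heatsink1, heatsink2, heatsink3 only 2 to 4 are there at a start; the rules pass over those that are not, and their reading is None.
At some moment in a run one of spare0, spare1, spare2, spare3, spare4 may be knocked a few centimetres aside while the robot is not near it.
It also fails if it takes over 210 s, if anything falls off the work surface, if the arm or the gripper's body presses on something with over 40 N, if the wrist force passes 120 N, or if a joint passes its speed limit or range.

## Working session

There is one attempt and no reset: what is moved stays moved. The work goes in short steps, Python scripts to look and compute and a tool call to move; the robot and the scene stay as the last step left them, time stands still between calls to the robot, and variables do not carry over. Pictures are saved under pics/ and viewed, at most 14 in all, crops included, and the job is handed in when it is done.

Besides the shell and the picture viewer there is one more tool, called as name(argument=value, ...), one argument or row to a line, values as JSON. servo_tool: Moves the arm, as the interface text tells. Shifts and turns lie within -1 to 1; 1 stands for 0.5 m of shift or 30 degrees of turn. Its arguments: {"type":"object","properties":{"moves":{"type":"array","items":{"type":"object","properties":{"x":{"type":"number","minimum":-1,"maximum":1},"y":{"type":"number","minimum":-1,"maximum":1},"z":{"type":"number","minimum":-1,"maximum":1},"rx":{"type":"number","minimum":-1,"maximum":1},"ry":{"type":"number","minimum":-1,"maximum":1},"rz":{"type":"number","minimum":-1,"maximum":1}}}},"gripper":{"type":"number"},"squeeze":{"type":"number"}},"required":["moves"]}

```bash
ls; mkdir -p pics
cat > h.py <<'E'
import numpy as np, cv2
from plant import *
def P(s): 
    return np.array(s["intrinsics"]),np.array(s["world_to_cam"])
def ray(s,u,v):
    K,T=P(s); d=np.linalg.inv(K)@[u,v,1]; d=np.array([d[0],-d[1],-d[2]])
    R=T[:3,:3]; return -R.T@T[:3,3], R.T@d
def at(s,u,v,z):
    o,d=ray(s,u,v); return o+d*(z-o[2])/d[2]
def proj(s,p):
    K,T=P(s); c=T[:3,:3]@np.asarray(p,float)+T[:3,3]; c=K@[c[0],-c[1],-c[2]]; return c[:2]/c[2]
E
python3 - <<'E'
from h import *
print(tcp_to_grasp); o=get_obs(); print({k:np.round(v,3) for k,v in o.items()})
for n in("scene","top"):
    s=snapshot(n); cv2.imwrite(f"pics/{n}0.png",s["frame"])
    print(n,np.round(s["intrinsics"],1).tolist(),np.round(s["world_to_cam"],3).tolist(), [k for k in s])
    for t in("carrier","loaded0","spare0","tray","tray_grip","heatsink0","bin","tape","screwdriver"):
        r=find_in(s,t); print(t,[(np.round(d["rect"]).astype(int).tolist(),round(d["conf"],2)) for d in r])
E
```

```text
pics
0.0187
{'clock': np.float64(0.0), 'q': array([-1.045,  0.256,  0.107, -0.   , -1.424, -0.285]), 'qd': array([ 0.002,  0.001, -0.   , -0.   ,  0.001, -0.   ]), 'joint_torque': array([ 0.0000e+00, -3.8663e+01,  2.3794e+01,  5.3650e+00, -6.0000e-03,
       -0.0000e+00]), 'eef_pos': array([ 0.131, -0.534,  0.23 ]), 'tcp_rot': array([ 3.770e-01, -3.119e+00, -3.000e-03]), 'force': array([ 0.374, -0.309,  1.274]), 'wrist_torque': array([-0.046, -0.015,  0.037]), 'grasp_force': np.float64(0.0), 'gripper_width': np.float64(0.086)}
scene [[392.1, 0.0, 321.3], [0.0, 392.1, 202.1], [0.0, 0.0, 1.0]] [[-0.831, 0.556, -0.014, 0.389], [-0.456, -0.667, 0.589, 0.236], [0.318, 0.497, 0.808, -1.283], [0.0, 0.0, 0.0, 1.0]] ['frame', 'intrinsics', 'world_to_cam', 'shot']
carrier [([221, 174, 344, 281], 0.73)]
loaded0 [([280, 194, 313, 224], 0.64), ([253, 94, 279, 121], 0.56), ([295, 117, 321, 139], 0.42)]
spare0 [([222, 146, 251, 175], 0.93), ([255, 127, 285, 152], 0.79), ([254, 100, 277, 116], 0.76), ([295, 117, 319, 143], 0.69), ([215, 110, 243, 131], 0.57), ([280, 196, 314, 227], 0.45)]
tray [([29
[... 484 characters left out ...]
7, -0.515], [-0.177, 0.011, 0.984, -0.977], [0.0, 0.0, 0.0, 1.0]] ['frame', 'intrinsics', 'world_to_cam', 'shot']
carrier [([278, 132, 374, 214], 0.76)]
loaded0 [([320, 166, 333, 204], 0.67)]
spare0 [([468, 178, 498, 212], 0.92), ([413, 246, 441, 278], 0.88), ([422, 202, 445, 234], 0.87), ([409, 153, 435, 185], 0.86), ([473, 221, 494, 256], 0.6)]
tray [([176, 140, 263, 191], 0.76), ([409, 154, 436, 185], 0.71)]
tray_grip [([169, 134, 263, 189], 0.69)]
heatsink0 [([219, 149, 229, 160], 0.69), ([219, 164, 231, 178], 0.48)]
bin [([415, 244, 440, 280], 0.41)]
tape [([351, 233, 388, 271], 0.78), ([408, 154, 434, 185], 0.42)]
screwdriver [([274, 246, 330, 258], 0.57), ([139, 203, 239, 292], 0.29)]
```

Run:
```python
import cv2
a=cv2.imread("pics/scene0.png")[80:400,190:520]; cv2.imwrite("pics/s0c.png",cv2.resize(a,None,fx=1.8,fy=1.8,interpolation=cv2.INTER_CUBIC))
a=cv2.imread("pics/top0.png")[120:300,130:510]; cv2.imwrite("pics/t0c.png",cv2.resize(a,None,fx=2.1,fy=2.1,interpolation=cv2.INTER_CUBIC))
```

```text
(no output)
```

View pics/s0c.png

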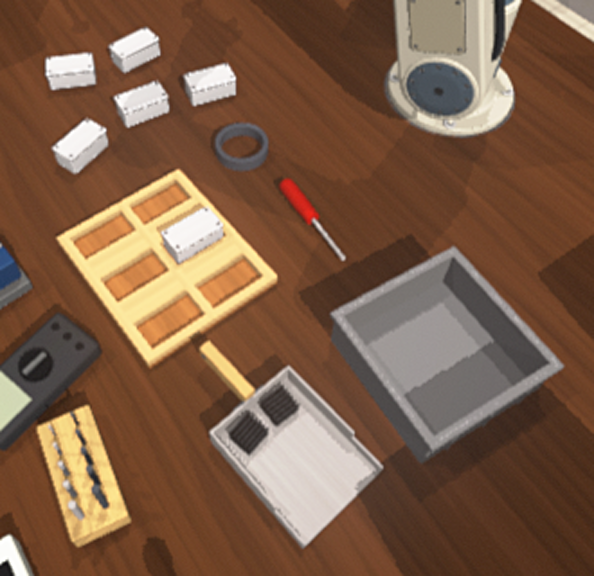

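View pics/t0c.png

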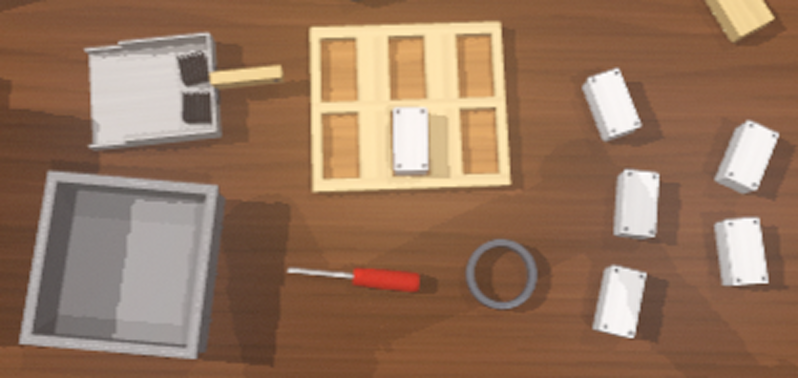

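The pictures show one loaded enclosure, in the near middle pocket (top crop 410,140), so five pockets are empty. Five spares stand on the right. The tray lies far left with its handle pointing right and two heatsinks at its back, and the bin is near left. I'll fit models to the silhouettes in both views next.

```bash
cat >> h.py <<'E'
from scipy.optimize import minimize
def box(l,w,h,z0=0): return np.array([[sx*l/2,sy*w/2,z] for sx in(-1,1) for sy in(-1,1) for z in(z0,z0+h)])
MODEL={"spare0":box(.084,.044,.04),"carrier":box(.225,.258,.02),"bin":box(.2,.2,.075)}
def world(m,p):
    c,s=np.cos(p[3]),np.sin(p[3]); return m@np.array([[c,s,0],[-s,c,0],[0,0,1]])+np.array(p[:3])
def projs(s,pts):
    K,T=P(s); c=pts@T[:3,:3].T+T[:3,3]; c=(c*[1,-1,-1])@K.T; return c[:,:2]/c[:,2:]
def cost(p,m,views):
    t=0
    for s,reg in views:
        ys,xs=np.nonzero(reg); x0,y0,x1,y1=xs.min()-12,ys.min()-12,xs.max()+13,ys.max()+13
        x0,y0=max(x0,0),max(y0,0)
        crop=reg[y0:y1,x0:x1].astype(np.uint8); F=4
        big=cv2.resize(crop,None,fx=F,fy=F,interpolation=cv2.INTER_NEAREST)
        h=cv2.convexHull(projs(s,world(m,p)).astype(np.float32))[:,0]
        im=np.zeros_like(big); q=(h-[x0,y0]+.5)*F-.5
        cv2.fillConvexPoly(im,np.round(q*16).astype(np.int32),1,shift=4)
        t+=1-(im&big).sum()/max(1,(im|big).sum())
    return t/len(views)
def fit(m,views,p0,fz=True):
    best=None
    for dy in (-.3,0,.3):
        x0=np.array([p0[0],p0[1],p0[2],p0[3]+dy])
        sim=np.vstack([x0]+[x0+d for d in np.diag([.01,.01,.008,.2])])
        if fz: r=minimize(cost,x0,(m,views),method="Nelder-Mead",options=dict(initial_simplex=sim,maxiter=250,xatol=1e-4,fatol=1e-4)); x=r.x
        else:
            f=lambda a:cost([a[0],a[1],p0[2],a[2]],m,views); r=minimize(f,x0[[0,1,3]],method="Nelder-Mead",options=dict(initial_simplex=sim[[0,1,2,4]][:,[0,1,3]],maxiter=200,xatol=1e-4,fatol=1e-4)); x=np.array([r.x[0],r.x[1],p0[2],r.x[2]])
        if best is None or r.fun<best[1]: best=(x,r.fun)
    return best
def sil(s,t,c=.3): return [d for d in silhouettes(s,t) if d["conf"]>c]
def ctr(reg): ys,xs=np.nonzero(reg); return xs.mean(),ys.mean()
E
cat > meas.py <<'E'
from h import *
import sys
T=snapshot("top"); S=snapshot("scene")
for name,h,hh in(("carrier",.02,.02),("bin",.075,.04),("spare0",.04,.02)):
    m=MODEL[name]; a=sil(T,name); b=sil(S,name)
    print(name,len(a),len(b))
    for d in a:
        c=at(T,*ctr(d["region"]),hh); 
        v=[(T,d["region"])]; k=[e for e in b if np.linalg.norm(at(S,*ctr(e["region"]),hh)[:2]-c[:2])<.03]
        if k: v.append((S,k[0]["region"]))
        yaw0=np.pi/2 if 0 else 0
        for p,f in [fit(m,v,(c[0],c[1],0,yaw0),len(v)>1),fit(m,v,(c[0],c[1],0,yaw0),False)]:
            print(" ",round(d["conf"],2),len(v),np.round(p[:3]*1000,1),"yaw",round(np.degrees(p[3]),1),"err",round(f,3),"lid/top z",round((p[2]+h)*1000))
for t in("tray","heatsink0"):
  for s,n in((T,"T"),(S,"S")):
    for d in sil(s,t): 
        r=d["region"].astype(np.uint8); cs,_=cv2.findContours(r,0,2); q=cv2.minAreaRect(max(cs,key=len)); print(t,n,round(d["conf"],2),r.sum(),[np.round(at(s,*c,.003)[:2]*1000).tolist() for c in cv2.boxPoints(q)])
E
time python3 meas.py
```

```text
carrier 1 1
  0.66 2 [616.2  30.4  -2. ] yaw 2.9 err 0.094 lid/top z 18
  0.66 2 [616.3  30.8   0. ] yaw 3.0 err 0.095 lid/top z 20
bin 1 1
  0.91 2 [398.1 378.    8.4] yaw -3.9 err 0.035 lid/top z 83
  0.91 2 [395.8 378.6   0. ] yaw -3.9 err 0.053 lid/top z 75
spare0 5 5
  0.97 2 [ 426.6 -404.7   -3.3] yaw 4.9 err 0.072 lid/top z 37
  0.97 2 [ 426.6 -402.9    0. ] yaw 4.5 err 0.075 lid/top z 40
  0.9 2 [ 486.6 -270.    -1.4] yaw -5.4 err 0.09 lid/top z 39
  0.9 2 [ 486.6 -268.9    0. ] yaw -5.8 err 0.092 lid/top z 40
  0.61 2 [ 620.1 -242.5   -3.9] yaw 18.3 err 0.09 lid/top z 36
  0.61 2 [ 619.5 -240.2    0. ] yaw 18.4 err 0.095 lid/top z 40
  0.56 2 [ 360.9 -242.7    0.5] yaw -13.2 err 0.062 lid/top z 41
  0.56 2 [ 360.9 -242.8    0. ] yaw -13.2 err 0.062 lid/top z 40
  0.55 2 [ 552.  -418.5   -0.8] yaw -25.9 err 0.074 lid/top z 39
  0.55 2 [ 552. -418.    0.] yaw -25.8 err 0.074 lid/top z 40
tray T 0.7 2846 [[695.0, 477.0], [729.0, 214.0], [580.0, 193.0], [549.0, 451.0]]
tray S 0.9 4594 [[721.0, 194.0], [560.0, 165.0], [545.0, 457.0], [686.0, 465.0]]
heatsink0 T 0.55 176 [[684.0, 345.0], [684.0, 305.0], [646.0, 303.0], [645.0, 343.0]]
heatsink0 T 0.5 205 [[630.0, 336.0], [631.0, 300.0], [590.0, 297.0], [589.0, 334.0]]
heatsink0 S 0.82 255 [[686.0, 305.0], [647.0, 297.0], [640.0, 331.0], [679.0, 338.0]]
heatsink0 S 0.51 313 [[631.0, 290.0], [585.0, 285.0], [583.0, 329.0], [627.0, 333.0]]
real	0m14.043s
user	0m10.419s
sys	0m1.811s
```

```bash
cat >> h.py <<'E'
MODEL["tray"]=np.array([[x,y,z] for x,z in((-.085,0),(-.085,.034),(.035,.034),(.085,.0),(.085,.02)) for y in(-.068,.068)]+[[-.177,y,z] for y in(-.008,.008) for z in(.024,.048)])
def hull(r):
    cs,_=cv2.findContours(r.astype(np.uint8),0,2); o=np.zeros(r.shape,np.uint8); cv2.fillConvexPoly(o,cv2.convexHull(np.vstack(cs)),1); return o
def draw(s,im,m,p,col): cv2.polylines(im,[np.round((cv2.convexHull(projs(s,world(m,p)).astype(np.float32))[:,0]*3+1)).astype(np.int32)],True,col,1)
E
python3 - <<'E'
from h import *
T=snapshot("top"); S=snapshot("scene"); vs=[]
for s in(T,S):
    hsv=cv2.cvtColor(s["frame"],cv2.COLOR_BGR2HSV); r=sil(s,"carrier",.3)[0]["rect"]; x0,y0,x1,y1=[int(v) for v in r]
    k=np.zeros((400,640),np.uint8); k[y0-4:y1+5,x0-4:x1+5]=1
    mk=k*(hsv[...,2]>150).astype(np.uint8); 
    n,l,st,_=cv2.connectedComponentsWithStats(mk); mk=l==1+np.argmax(st[1:,4]); print(mk.sum())
    vs.append((s,hull(mk)))
big={0:cv2.resize(T["frame"],None,fx=3,fy=3),1:cv2.resize(S["frame"],None,fx=3,fy=3)}
for nm,v in(("all",vs),("top",vs[:1]),("scene",vs[1:])):
    p,f=fit(MODEL["carrier"],v,(.616,.03,0,.05),False); print("carrier",nm,np.round(p*1000,1),np.degrees(p[3]),f)
    if nm=="all": print(fit(MODEL["carrier"],v,(.616,.03,0,.05),True)); pc=p
v=[(s,hull(sil(s,"tray")[0]["region"])) for s in(T,S)]
for nm,vv in(("all",v),("top",v[:1]),("scene",v[1:])):
    p,f=fit(MODEL["tray"],vv,(.63,.38,0,1.68),False); print("tray",nm,np.round(p*1000,1),np.degrees(p[3]),f)
    if nm=="all": print(fit(MODEL["tray"],vv,(.63,.38,0,1.68),True)); pt=p
out=[]
pk=np.array([[x+dx*.045,y+dy*.025,.02] for x in(-.052,.052) for y in(-.092,0,.092) for dx,dy in((-1,-1),(-1,1),(1,1),(1,-1))])
for i,s in enumerate((T,S)):
    draw(s,big[i],MODEL["carrier"],pc,(255,0,0)); draw(s,big[i],MODEL["tray"],pt,(0,255,0))
    q=np.round(projs(s,world(pk,pc))*3+1).astype(np.int32).reshape(-1,4,2); cv2.polylines(big[i],list(q),True,(255,0,255),1)
    uv=projs(s,world(pk[:1],pt)) 
a=big[0][120*3:220*3,165*3:385*3]; b=big[1][170*3:390*3,215*3:410*3]
cv2.imwrite("pics/o1.png",np.vstack([a,cv2.resize(b,None,fx=.45,fy=.45)[:, :660] if 0 else np.zeros((4,660,3),np.uint8),])); cv2.imwrite("pics/o2.png",cv2.resize(b,None,fx=.9,fy=.9))
E
```

```text
Traceback (most recent call last):
IndexError: list index out of range
```

```bash
cat > c.py <<'E'
from h import *
T=snapshot("top"); S=snapshot("scene"); vs=[]
for s in(T,S):
    hsv=cv2.cvtColor(s["frame"],cv2.COLOR_BGR2HSV); q=projs(s,world(MODEL["carrier"],(.616,.03,0,.05)))
    (x0,y0),(x1,y1)=q.min(0).astype(int)-4,q.max(0).astype(int)+5
    k=np.zeros((400,640),np.uint8); k[y0:y1,x0:x1]=1
    mk=k*(hsv[...,2]>150).astype(np.uint8); 
    n,l,st,_=cv2.connectedComponentsWithStats(mk); mk=l==1+np.argmax(st[1:,4]); print(mk.sum())
    vs.append((s,hull(mk)))
big={0:cv2.resize(T["frame"],None,fx=3,fy=3),1:cv2.resize(S["frame"],None,fx=3,fy=3)}
for nm,v in(("all",vs),("top",vs[:1]),("scene",vs[1:])):
    p,f=fit(MODEL["carrier"],v,(.616,.03,0,.05),False); print("carrier",nm,np.round(p*1000,1),np.degrees(p[3]),f)
    if nm=="all": print(fit(MODEL["carrier"],v,(.616,.03,0,.05),True)); pc=p
v=[(s,hull(x[0]["region"])) for s in(T,S) for x in [sil(s,"tray",.1)] if x]; print(len(v))
for nm,vv in(("all",v),("top",v[:1]),("scene",v[1:])):
    if not vv: continue
    p,f=fit(MODEL["tray"],vv,(.63,.38,0,1.68),False); print("tray",nm,np.round(p*1000,1),np.degrees(p[3]),f)
    if nm=="all": print(fit(MODEL["tray"],vv,(.63,.38,0,1.68),True)); pt=p
pk=np.array([[x+dx*.045,y+dy*.025,.02] for x in(-.052,.052) for y in(-.092,0,.092) for dx,dy in((-1,-1),(-1,1),(1,1),(1,-1))])
for i,s in enumerate((T,S)):
    draw(s,big[i],MODEL["carrier"],pc,(255,0,0)); draw(s,big[i],MODEL["tray"],pt,(0,255,0))
    q=np.round(projs(s,world(pk,pc))*3+1).astype(np.int32).reshape(-1,4,2); cv2.polylines(big[i],list(q),True,(255,0,255),1)
cv2.imwrite("pics/o1.png",big[0][360:660,495:1155]); cv2.imwrite("pics/o2.png",cv2.resize(big[1][510:1170,645:1230],None,fx=.9,fy=.9))
E
python3 c.py
```

```text
7528
7143
carrier all [616.8  29.7   0.   53.5] 3.0638949685711623 0.04571241378791785
(array([0.61781528, 0.03416707, 0.01045927, 0.05215281]), np.float64(0.03093466126641481))
carrier top [618.8  32.8   0.   36.1] 2.0673395897287135 0.06406731983313885
carrier scene [615.9  29.1   0.   52. ] 2.978390366258766 0.021939088369557824
2
tray all [ 629.1  373.2    0.  1703.1] 97.57793703975017 0.040452816950501014
(array([ 0.62890968,  0.37254757, -0.00378245,  1.70286317]), np.float64(0.03438118940864349))
tray top [ 627.5  372.4    0.  1711.6] 98.06794468968381 0.056300719644771124
tray scene [ 630.   373.1    0.  1697.5] 97.26095630015442 0.016858282611465603
```

View pics/o1.png

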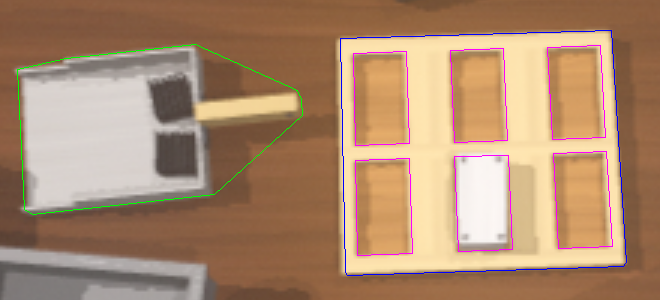

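View pics/o2.png

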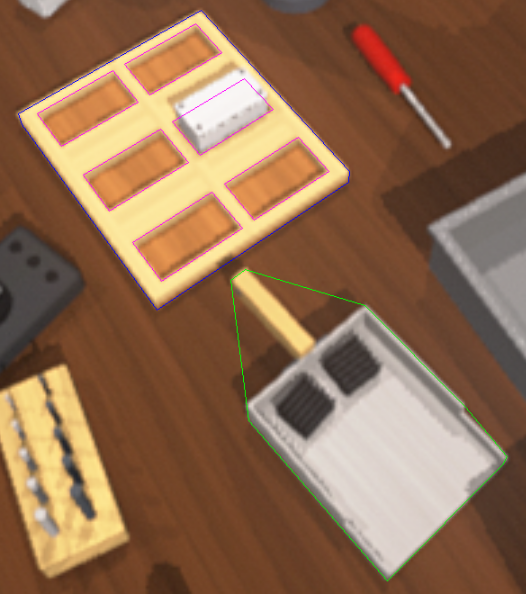

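The top overlay fits within about 1–2 px; the carrier outline matches best in the scene view. I'll move over the first spare now and refine the carrier from its edges afterwards.

servo_tool(
  moves=[
    {"x": 0.592, "y": 0.26, "z": -0.222, "rz": -0.303},
    {"x": 0.592, "y": 0.26, "z": -0.222, "rz": -0.303},
    {"x": 0.592, "y": 0.26, "z": -0.222, "rz": -0.303},
    {"x": 0.592, "y": 0.26, "z": -0.222, "rz": -0.303},
    {"x": 0.592, "y": 0.26, "z": -0.222, "rz": -0.303},
    {"x": 0.592, "y": 0.26, "z": -0.222, "rz": -0.303},
    {"x": 0.592, "y": 0.26, "z": -0.222, "rz": -0.303},
    {"x": 0.592, "y": 0.26, "z": -0.222, "rz": -0.303},
    {"x": 0.592, "y": 0.26, "z": -0.222, "rz": -0.303},
    {"x": 0.592, "y": 0.26, "z": -0.222, "rz": -0.303},
    {"x": 0.592, "y": 0.26, "z": -0.222, "rz": -0.303},
  ],
  gripper=75,
)

```text
invalid input
```

```bash
cat >> h.py <<'E'
def segs(poly): return [(poly[i],poly[(i+1)%len(poly)]) for i in range(len(poly))]
def rect(l,w,z,cx=0,cy=0): return np.array([[cx+a*l/2,cy+b*w/2,z] for a,b in((-1,-1),(-1,1),(1,1),(1,-1))])
CAR=segs(rect(.225,.258,.02))+[e for x in(-.052,.052) for y in(-.092,0,.092) if not(x<0 and y==0) for e in segs(rect(.09,.05,.02,x,y))]
LID=segs(rect(.084,.044,.04))
def efit(edges,views,p0,step=.004,sig=1.0):
    pts=np.vstack([a+(b-a)*t for a,b in edges for t in np.linspace(.06,.94,25)[:,None]])
    gs=[]
    for s in views:
        g=cv2.GaussianBlur(cv2.cvtColor(s["frame"],cv2.COLOR_BGR2GRAY).astype(np.float32),(0,0),sig)
        gs.append(cv2.magnitude(cv2.Sobel(g,cv2.CV_32F,1,0),cv2.Sobel(g,cv2.CV_32F,0,1)))
    def f(a):
        t=0
        for s,g in zip(views,gs):
            q=projs(s,world(pts,(a[0],a[1],p0[2],a[2]))).astype(np.float32); t-=np.minimum(cv2.remap(g,q[:,:1],q[:,1:],cv2.INTER_LINEAR),150).mean()
        return t/len(views)
    x0=np.array([p0[0],p0[1],p0[3]]); best=None
    for dx in(-step,0,step):
        for dy in(-step,0,step):
            b=x0+[dx,dy,0]; r=minimize(f,b,method="Nelder-Mead",options=dict(initial_simplex=np.vstack([b,b+[.003,0,0],b+[0,.003,0],b+[0,0,.03]]),xatol=5e-5,fatol=1e-3))
            if best is None or r.fun<best.fun: best=r
    return np.array([best.x[0],best.x[1],p0[2],best.x[2]]),-best.fun
E
python3 - <<'E'
from h import *
T=snapshot("top"); S=snapshot("scene"); o=get_obs(); print(o["eef_pos"],o["tcp_rot"],o["clock"],o["gripper_width"])
for n,v in(("top",[T]),("scene",[S]),("both",[T,S])):
    p,f=efit(CAR,v,(.617,.031,0,.05)); print(n,np.round(p*1000,1),np.degrees(p[3]),f)
    for q in((.4866,-.269,0,-.1),(.62,-.241,0,.32),(.361,-.2427,0,-.23),(.552,-.4183,0,-.451)):
        p,f=efit(LID,v,q); print("   ",np.round(p*1000,1),np.round(np.degrees(p[3]),1),f)
E
```

```text
[ 0.1311947  -0.53411027  0.2313064 ] [-3.77366089e-01  3.11883271e+00 -1.75564480e-05] 2.05 0.08531408964396482
top [615.6  31.3   0.   51.6] 2.957919417749628 145.24208068847656
    [ 487.2 -262.8    0.   -95.1] -5.4 148.2645263671875
    [ 621.2 -236.7    0.   340.5] 19.5 147.66896057128906
    [ 359.  -238.3    0.  -246.1] -14.1 150.0
    [ 550.9 -414.5    0.  -439.1] -25.2 146.4408416748047
scene [617.   31.3   0.   53.7] 3.0761811852212806 149.84144592285156
    [ 485.8 -266.8    0.  -117.4] -6.7 132.92222595214844
    [ 622.3 -239.4    0.   325. ] 18.6 145.35562133789062
    [ 359.6 -241.     0.  -251.2] -14.4 140.65061950683594
    [ 557.2 -418.     0.  -464.9] -26.6 143.6000518798828
both [615.9  31.1   0.   53.1] 3.0410557294279554 147.44712829589844
    [ 486.2 -263.4    0.  -126.9] -7.3 138.5062255859375
    [ 621.5 -237.9    0.   325. ] 18.6 144.93435668945312
    [ 360.  -239.8    0.  -241.4] -13.8 144.83303833007812
    [ 550.6 -414.5    0.  -436.1] -25.0 144.8546142578125
```

servo_tool(
  moves=[
    {"x": 0.592, "y": 0.26, "z": -0.222, "rx": 0, "ry": 0, "rz": -0.303},
    {"x": 0.592, "y": 0.26, "z": -0.222, "rx": 0, "ry": 0, "rz": -0.303},
    {"x": 0.592, "y": 0.26, "z": -0.222, "rx": 0, "ry": 0, "rz": -0.303},
    {"x": 0.592, "y": 0.26, "z": -0.222, "rx": 0, "ry": 0, "rz": -0.303},
    {"x": 0.592, "y": 0.26, "z": -0.222, "rx": 0, "ry": 0, "rz": -0.303},
    {"x": 0.592, "y": 0.26, "z": -0.222, "rx": 0, "ry": 0, "rz": -0.303},
    {"x": 0.592, "y": 0.26, "z": -0.222, "rx": 0, "ry": 0, "rz": -0.303},
    {"x": 0.592, "y": 0.26, "z": -0.222, "rx": 0, "ry": 0, "rz": -0.303},
    {"x": 0.592, "y": 0.26, "z": -0.222, "rx": 0, "ry": 0, "rz": -0.303},
    {"x": 0.592, "y": 0.26, "z": -0.222, "rx": 0, "ry": 0, "rz": -0.303},
  ],
  gripper=75,
)

```text
clock: 2.88
eef_pos: [0.4292, -0.4021, 0.1183]
tcp_rot: [0.135, -3.136, -0.003]
force: [-0.1, -0.3, 0.1]
gripper_width: 0.0748
grasp_force: 0.0
```

```bash
sed -i 's/np.minimum(\(cv2.remap(g,q\[:,:1\],q\[:,1:\],cv2.INTER_LINEAR)\),150)/np.sqrt(\1)/' h.py; grep -c 'np.sqrt(cv2.remap' h.py
python3 - <<'E'
from h import *
T=snapshot("top"); S=snapshot("scene"); T["frame"]=cv2.imread("pics/top0.png"); S["frame"]=cv2.imread("pics/scene0.png")
B=LID+segs(rect(.084,.044,0.0))
big=cv2.resize(T["frame"],None,fx=5,fy=5,interpolation=cv2.INTER_CUBIC)
Q=((.4266,-.403,0,.08),(.4866,-.269,0,-.1),(.62,-.241,0,.32),(.361,-.2427,0,-.23),(.552,-.4183,0,-.451))
for n,v in(("top",[T]),("scene",[S]),("both",[T,S])):
    p,f=efit(CAR,v,(.617,.031,0,.05)); print(n,np.round(p*1000,1),np.degrees(p[3]),f)
    for q in Q:
        p,f=efit(LID,v,q); print("   ",np.round(p*1000,1),np.round(np.degrees(p[3]),1),f)
        if n=="both":
            for a,c in((q,(0,0,255)),(p,(0,255,0))): cv2.polylines(big,[np.round(projs(T,world(rect(.084,.044,.04),a))*5+2).astype(np.int32)],True,c,1)
cv2.imwrite("pics/o3.png",big[140*5:290*5,400*5:505*5])
E
```

```text
1
top [615.8  31.7   0.   52.4] 3.0018864006266073 13.89033031463623
    [ 426.3 -400.5    0.    91.6] 5.2 16.224899291992188
    [ 485.9 -266.4    0.   -95.9] -5.5 15.294441223144531
    [ 618.8 -238.     0.   346.1] 19.8 16.30132293701172
    [ 360.5 -240.1    0.  -227.9] -13.1 16.25428009033203
    [ 551.4 -415.6    0.  -425.3] -24.4 15.474940299987793
scene [617.2  30.2   0.   53.7] 3.07497570081633 14.469977378845215
    [ 429.4 -402.8    0.    67.9] 3.9 16.960647583007812
    [ 488.9 -268.9    0.  -124.3] -7.1 16.015199661254883
    [ 622.1 -240.3    0.   318.7] 18.3 16.343063354492188
    [ 363.2 -242.9    0.  -259.5] -14.9 16.853544235229492
    [ 554.2 -418.2    0.  -430. ] -24.6 17.591663360595703
both [616.6  31.2   0.   52.7] 3.0209095684710827 14.062705993652344
    [ 427.2 -401.2    0.    82.1] 4.7 16.267295837402344
    [ 487.1 -267.2    0.  -102.8] -5.9 15.231841087341309
    [ 620.2 -239.     0.   334.5] 19.2 15.936086654663086
    [ 361.4 -241.2    0.  -236.3] -13.5 16.14801788330078
    [ 552.7 -416.4    0.  -410.2] -23.5 16.099246978759766
```

```bash
python3 -c "
import cv2;a=cv2.imread('pics/o3.png');print(a.shape);cv2.imwrite('pics/o3b.png',cv2.resize(a,None,fx=.8,fy=.8))"
```

```text
(750, 525, 3)
```

View pics/o3b.png

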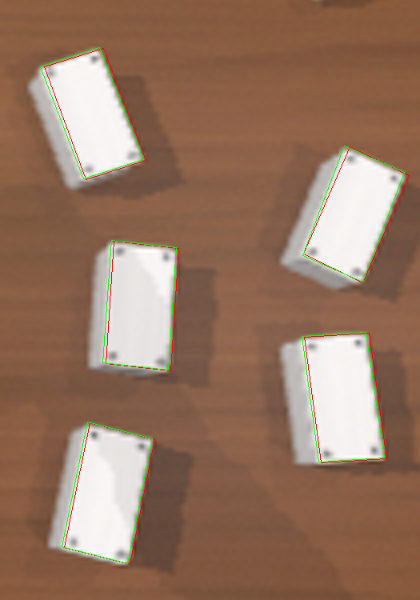

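The edge fits agree between the two views to about 2–3 mm: carrier at (616.6, 31.2) mm, yaw 3.0°. The green lid outlines sit on all five lids. I'm descending on the first spare.

servo_tool(
  moves=[
    {"x": 0, "y": 0.006, "z": -0.07},
    {"x": 0, "y": 0.006, "z": -0.14},
    {"x": 0, "y": 0.006, "z": -0.19},
    {"x": 0, "y": 0.006, "z": -0.21},
    {"x": 0, "y": 0.006, "z": -0.21},
    {"x": 0, "y": 0.006, "z": -0.21},
    {"x": 0, "y": 0.006, "z": -0.21},
  ],
)

```text
invalid input
```

servo_tool(
  moves=[
    {"x": 0},
    {"x": 0},
    {"x": 0},
    {"x": 0},
    {"x": 0},
    {"x": 0},
  ],
  gripper=30,
  squeeze=40,
)

```text
invalid input
```

servo_tool(
  moves=[
    {"x": 0, "y": 0.006, "z": -0.07},
    {"x": 0, "y": 0.006, "z": -0.14},
    {"x": 0, "y": 0.006, "z": -0.19},
    {"x": 0, "y": 0.006, "z": -0.21},
    {"x": 0, "y": 0.006, "z": -0.21},
    {"x": 0, "y": 0.006, "z": -0.21},
    {"x": 0, "y": 0.006, "z": -0.21},
  ],
)

```text
invalid input
```

servo_tool(
  moves=[
    {"x": 0, "y": 0.006, "z": -0.07, "rx": 0, "ry": 0, "rz": 0},
    {"x": 0, "y": 0.006, "z": -0.14, "rx": 0, "ry": 0, "rz": 0},
    {"x": 0, "y": 0.006, "z": -0.19, "rx": 0, "ry": 0, "rz": 0},
    {"x": 0, "y": 0.006, "z": -0.21, "rx": 0, "ry": 0, "rz": 0},
    {"x": 0, "y": 0.006, "z": -0.21, "rx": 0, "ry": 0, "rz": 0},
    {"x": 0, "y": 0.006, "z": -0.21, "rx": 0, "ry": 0, "rz": 0},
    {"x": 0, "y": 0.006, "z": -0.21, "rx": 0, "ry": 0, "rz": 0},
  ],
)

```text
clock: 3.57
eef_pos: [0.4282, -0.4025, 0.0177]
tcp_rot: [-0.129, 3.136, -0.004]
force: [0.5, -0.5, 0.9]
gripper_width: 0.0752
grasp_force: 0.0
```

servo_tool(
  moves=[
    {"x": 0, "y": 0, "z": 0, "rx": 0, "ry": 0, "rz": 0},
    {"x": 0, "y": 0, "z": 0, "rx": 0, "ry": 0, "rz": 0},
    {"x": 0, "y": 0, "z": 0, "rx": 0, "ry": 0, "rz": 0},
    {"x": 0, "y": 0, "z": 0, "rx": 0, "ry": 0, "rz": 0},
    {"x": 0, "y": 0, "z": 0, "rx": 0, "ry": 0, "rz": 0},
    {"x": 0, "y": 0, "z": 0, "rx": 0, "ry": 0, "rz": 0},
  ],
  gripper=30,
  squeeze=40,
)

```text
clock: 4.07
eef_pos: [0.428, -0.4016, 0.0167]
tcp_rot: [-0.13, 3.137, -0.002]
force: [-0.5, 0.9, 5.2]
gripper_width: 0.0433
grasp_force: 42.5
```

servo_tool(
  moves=[
    {"x": 0, "y": 0, "z": 0.06, "rx": 0, "ry": 0, "rz": 0},
    {"x": 0, "y": 0, "z": 0.14, "rx": 0, "ry": 0, "rz": 0},
    {"x": 0.03, "y": 0.07, "z": 0.2, "rx": 0, "ry": 0, "rz": 0},
    {"x": 0.06, "y": 0.15, "z": 0.21, "rx": 0, "ry": 0, "rz": -0.02},
    {"x": 0.09, "y": 0.22, "z": 0.21, "rx": 0, "ry": 0, "rz": -0.03},
    {"x": 0.12, "y": 0.29, "z": 0.21, "rx": 0, "ry": 0, "rz": -0.057},
    {"x": 0.15, "y": 0.36, "z": 0.21, "rx": 0, "ry": 0, "rz": -0.057},
    {"x": 0.18, "y": 0.43, "z": 0.21, "rx": 0, "ry": 0, "rz": -0.057},
    {"x": 0.21, "y": 0.5, "z": 0.21, "rx": 0, "ry": 0, "rz": -0.057},
    {"x": 0.24, "y": 0.57, "z": 0.21, "rx": 0, "ry": 0, "rz": -0.057},
    {"x": 0.27, "y": 0.64, "z": 0.21, "rx": 0, "ry": 0, "rz": -0.057},
    {"x": 0.285, "y": 0.675, "z": 0.21, "rx": 0, "ry": 0, "rz": -0.057},
    {"x": 0.285, "y": 0.675, "z": 0.21, "rx": 0, "ry": 0, "rz": -0.057},
    {"x": 0.285, "y": 0.675, "z": 0.15, "rx": 0, "ry": 0, "rz": -0.057},
    {"x": 0.285, "y": 0.675, "z": 0.1, "rx": 0, "ry": 0, "rz": -0.057},
    {"x": 0.285, "y": 0.675, "z": 0.08, "rx": 0, "ry": 0, "rz": -0.057},
    {"x": 0.285, "y": 0.675, "z": 0.08, "rx": 0, "ry": 0, "rz": -0.057},
    {"x": 0.285, "y": 0.675, "z": 0.08, "rx": 0, "ry": 0, "rz": -0.057},
    {"x": 0.285, "y": 0.675, "z": 0.08, "rx": 0, "ry": 0, "rz": -0.057},
  ],
)

```text
clock: 5.65
eef_pos: [0.5708, -0.0639, 0.0569]
tcp_rot: [-0.082, 3.138, -0.001]
force: [0.6, -0.7, -1.7]
gripper_width: 0.0431
grasp_force: 41.6
```

```bash
cat > held.py <<'E'
from h import *
import sys
bz=float(sys.argv[1])
T=snapshot("top"); S=snapshot("scene"); o=get_obs(); R=cv2.Rodrigues(np.array(o["tcp_rot"]))[0]
yaw=np.arctan2(-R[0,1],R[1,1]); yaw=(yaw+np.pi/2)%np.pi-np.pi/2
print("tcp",np.round(o["eef_pos"]*1000,1),"yaw",round(np.degrees(yaw),2),"tilt",np.round(R[:2,2],4))
for n,v in(("top",[T]),("scene",[S]),("both",[T,S])):
    print(n,[np.round(efit(CAR,v,(.6166,.0312,0,.0527))[0]*1000,1) for _ in [0]])
E
python3 held.py 48
```

```text
tcp [570.8 -63.8  57. ] yaw 3.0 tilt [0.003  0.0001]
top [array([ 636.3,   50.4,    0. , -359.1])]
scene [array([617.2,  30.3,   0. ,  53.6])]
both [array([617.2,  30.5,   0. ,  50.1])]
```

servo_tool(
  moves=[
    {"x": 0, "y": 0.001, "z": -0.02, "rx": 0, "ry": 0, "rz": 0},
    {"x": 0, "y": 0.001, "z": -0.036, "rx": 0, "ry": 0, "rz": 0},
    {"x": 0, "y": 0.001, "z": -0.044, "rx": 0, "ry": 0, "rz": 0},
    {"x": 0, "y": 0.001, "z": -0.05, "rx": 0, "ry": 0, "rz": 0},
    {"x": 0, "y": 0.001, "z": -0.056, "rx": 0, "ry": 0, "rz": 0},
    {"x": 0, "y": 0.001, "z": -0.06, "rx": 0, "ry": 0, "rz": 0},
    {"x": 0, "y": 0.001, "z": -0.063, "rx": 0, "ry": 0, "rz": 0},
    {"x": 0, "y": 0.001, "z": -0.063, "rx": 0, "ry": 0, "rz": 0},
  ],
)

```text
clock: 6.42
eef_pos: [0.5696, -0.0632, 0.0248]
tcp_rot: [-0.083, 3.14, -0.001]
force: [-3.2, 1.2, 5.9]
gripper_width: 0.043
grasp_force: 42.5
```

servo_tool(
  moves=[
    {"x": 0, "y": 0, "z": 0, "rx": 0, "ry": 0, "rz": 0},
    {"x": 0, "y": 0, "z": 0, "rx": 0, "ry": 0, "rz": 0},
    {"x": 0, "y": 0, "z": 0, "rx": 0, "ry": 0, "rz": 0},
    {"x": 0, "y": 0, "z": 0.04, "rx": 0, "ry": 0, "rz": 0},
    {"x": 0, "y": 0, "z": 0.1, "rx": 0, "ry": 0, "rz": 0},
    {"x": 0, "y": 0, "z": 0.17, "rx": 0, "ry": 0, "rz": 0},
    {"x": -0.03, "y": -0.07, "z": 0.19, "rx": 0, "ry": 0, "rz": 0},
    {"x": -0.165, "y": -0.408, "z": 0.19, "rx": 0, "ry": 0, "rz": -0.297},
    {"x": -0.165, "y": -0.408, "z": 0.19, "rx": 0, "ry": 0, "rz": -0.297},
    {"x": -0.165, "y": -0.408, "z": 0.19, "rx": 0, "ry": 0, "rz": -0.297},
    {"x": -0.165, "y": -0.408, "z": 0.19, "rx": 0, "ry": 0, "rz": -0.297},
    {"x": -0.165, "y": -0.408, "z": 0.19, "rx": 0, "ry": 0, "rz": -0.297},
    {"x": -0.165, "y": -0.408, "z": 0.19, "rx": 0, "ry": 0, "rz": -0.297},
    {"x": -0.165, "y": -0.408, "z": 0.19, "rx": 0, "ry": 0, "rz": -0.297},
  ],
  gripper=66,
)

```text
clock: 7.58
eef_pos: [0.4868, -0.268, 0.1187]
tcp_rot: [0.166, 3.137, 0.0]
force: [0.3, -0.3, 0.8]
gripper_width: 0.066
grasp_force: 0.0
```

```bash
cat > chk.py <<'E'
from h import *
import sys
# placed box check + spares
T=snapshot("top"); S=snapshot("scene"); o=get_obs(); print("tcp",np.round(o["eef_pos"]*1000,1),"clock",o["clock"])
Q=((.4272,-.4012,0,.082),(.4871,-.2672,0,-.103),(.6202,-.239,0,.3345),(.3614,-.2412,0,-.236),(.5527,-.4164,0,-.41))
PK=[(-52,-92),(-52,92),(52,-92),(52,0),(52,92),(-52,0)]
for q in Q:
    r=[efit(LID,v,q) for v in([T],[S],[T,S])]; print("spare",[(np.round(p[:2]*1000,1).tolist(),round(np.degrees(p[3]),1),round(f,1)) for p,f in r])
for a in PK:
    w=world(np.array([[a[0]/1000,a[1]/1000,.008]]),(.6166,.0312,0,.0527))[0]
    r=[efit(LID,v,(*w,.0527)) for v in([T],[S],[T,S])]; print("pocket",a,[(np.round((p[:2]-w[:2])*1000,1).tolist(),round(np.degrees(p[3]-.0527),1),round(f,1)) for p,f in r])
# the detections
for s in(T,S): print([np.round(at(s,*ctr(d["region"]),.03)[:2]*1000).tolist() for d in sil(s,"spare0",.25)])
E
python3 chk.py
```

```text
tcp [ 487.5 -266.6  118.8] clock 7.6833
spare [([426.9, -466.3], np.float64(-1.9), np.float64(4.3)), ([422.4, -433.2], np.float64(64.3), np.float64(8.2)), ([429.4, -438.5], np.float64(13.0), np.float64(5.1))]
spare [([558.2, -347.8], np.float64(-12.4), np.float64(7.9)), ([488.7, -269.3], np.float64(-6.7), np.float64(16.7)), ([488.7, -269.4], np.float64(-6.5), np.float64(9.4))]
spare [([489.4, -110.0], np.float64(53.6), np.float64(8.6)), ([622.2, -240.2], np.float64(18.6), np.float64(16.4)), ([622.1, -240.5], np.float64(17.9), np.float64(9.0))]
spare [([314.7, -296.5], np.float64(-185.3), np.float64(6.6)), ([363.0, -243.0], np.float64(-13.5), np.float64(17.0)), ([362.9, -243.1], np.float64(-14.4), np.float64(9.5))]
spare [([556.4, -445.2], np.float64(-9.0), np.float64(6.5)), ([554.2, -418.1], np.float64(-24.6), np.float64(17.6)), ([554.1, -418.3], np.float64(-24.7), np.float64(11.0))]
pocket (-52, -92) [([-1.1, 0.4], np.float64(1.8), np.float64(11.7)), ([-5.0, -2.4], np.float64(-2.8), np.float64(14.4)), ([-2.2, -0.9], np.float64(-0.5), np.float64(12.8))]
pocket (-52, 92) [([-5.9, -1.1
[... 215 characters left out ...]
4, 1.7], np.float64(-1.6), np.float64(11.7)), ([-9.7, 3.3], np.float64(-1.2), np.float64(11.4))]
pocket (52, 0) [([-9.5, 1.1], np.float64(0.4), np.float64(12.0)), ([6.0, 18.2], np.float64(0.7), np.float64(13.2)), ([6.7, 7.9], np.float64(1.3), np.float64(9.7))]
pocket (52, 92) [([-9.4, -1.7], np.float64(-0.5), np.float64(12.2)), ([6.0, 14.9], np.float64(-0.1), np.float64(13.5)), ([6.8, 4.4], np.float64(1.4), np.float64(9.6))]
pocket (-52, 0) [([-2.2, 0.5], np.float64(-2.0), np.float64(11.0)), ([-6.3, -1.4], np.float64(0.9), np.float64(12.0)), ([-2.3, 0.5], np.float64(-2.0), np.float64(11.1))]
[[568.0, -66.0]]
[[491.0, -261.0], [571.0, -64.0], [623.0, -232.0], [557.0, -407.0], [368.0, -234.0]]
```

servo_tool(
  moves=[
    {"x": 0, "y": -0.001, "z": -0.07, "rx": 0, "ry": 0, "rz": 0},
    {"x": 0, "y": -0.001, "z": -0.14, "rx": 0, "ry": 0, "rz": 0},
    {"x": 0, "y": -0.001, "z": -0.19, "rx": 0, "ry": 0, "rz": 0},
    {"x": 0, "y": -0.001, "z": -0.205, "rx": 0, "ry": 0, "rz": 0},
    {"x": 0, "y": -0.001, "z": -0.205, "rx": 0, "ry": 0, "rz": 0},
    {"x": 0, "y": -0.001, "z": -0.205, "rx": 0, "ry": 0, "rz": 0},
    {"x": 0, "y": -0.001, "z": -0.205, "rx": 0, "ry": 0, "rz": 0},
  ],
)

```text
clock: 8.37
eef_pos: [0.4889, -0.2679, 0.0183]
tcp_rot: [0.16, 3.134, -0.002]
force: [0.4, 0.6, 0.4]
gripper_width: 0.0659
grasp_force: 0.0
```

servo_tool(
  moves=[
    {"x": 0, "y": 0, "z": 0, "rx": 0, "ry": 0, "rz": 0},
    {"x": 0, "y": 0, "z": 0, "rx": 0, "ry": 0, "rz": 0},
    {"x": 0, "y": 0, "z": 0, "rx": 0, "ry": 0, "rz": 0},
    {"x": 0, "y": 0, "z": 0, "rx": 0, "ry": 0, "rz": 0},
    {"x": 0, "y": 0, "z": 0, "rx": 0, "ry": 0, "rz": 0},
  ],
  gripper=30,
  squeeze=40,
)

```text
clock: 8.78
eef_pos: [0.4884, -0.268, 0.018]
tcp_rot: [0.161, 3.134, -0.001]
force: [-1.3, 1.2, 6.4]
gripper_width: 0.0434
grasp_force: 42.5
```

servo_tool(
  moves=[
    {"x": 0, "y": 0, "z": 0.06, "rx": 0, "ry": 0, "rz": 0},
    {"x": 0, "y": 0, "z": 0.14, "rx": 0, "ry": 0, "rz": 0},
    {"x": 0.03, "y": 0.07, "z": 0.2, "rx": 0, "ry": 0, "rz": 0},
    {"x": 0.353, "y": 0.788, "z": 0.2, "rx": 0, "ry": 0, "rz": 0.297},
    {"x": 0.353, "y": 0.788, "z": 0.2, "rx": 0, "ry": 0, "rz": 0.297},
    {"x": 0.353, "y": 0.788, "z": 0.2, "rx": 0, "ry": 0, "rz": 0.297},
    {"x": 0.353, "y": 0.788, "z": 0.2, "rx": 0, "ry": 0, "rz": 0.297},
    {"x": 0.353, "y": 0.788, "z": 0.2, "rx": 0, "ry": 0, "rz": 0.297},
    {"x": 0.353, "y": 0.788, "z": 0.2, "rx": 0, "ry": 0, "rz": 0.297},
    {"x": 0.353, "y": 0.788, "z": 0.2, "rx": 0, "ry": 0, "rz": 0.297},
    {"x": 0.353, "y": 0.788, "z": 0.2, "rx": 0, "ry": 0, "rz": 0.297},
    {"x": 0.353, "y": 0.788, "z": 0.2, "rx": 0, "ry": 0, "rz": 0.297},
    {"x": 0.353, "y": 0.788, "z": 0.2, "rx": 0, "ry": 0, "rz": 0.297},
    {"x": 0.353, "y": 0.788, "z": 0.18, "rx": 0, "ry": 0, "rz": 0.297},
    {"x": 0.353, "y": 0.788, "z": 0.13, "rx": 0, "ry": 0, "rz": 0.297},
    {"x": 0.353, "y": 0.788, "z": 0.09, "rx": 0, "ry": 0, "rz": 0.297},
    {"x": 0.353, "y": 0.788, "z": 0.08, "rx": 0, "ry": 0, "rz": 0.297},
    {"x": 0.353, "y": 0.788, "z": 0.08, "rx": 0, "ry": 0, "rz": 0.297},
    {"x": 0.353, "y": 0.788, "z": 0.08, "rx": 0, "ry": 0, "rz": 0.297},
  ],
)

```text
clock: 10.37
eef_pos: [0.6641, 0.126, 0.0572]
tcp_rot: [-0.082, 3.14, -0.001]
force: [-0.5, 1.2, -0.8]
gripper_width: 0.0435
grasp_force: 41.6
```

servo_tool(
  moves=[
    {"x": 0.001, "y": 0, "z": -0.02, "rx": 0, "ry": 0, "rz": 0},
    {"x": 0.001, "y": 0, "z": -0.035, "rx": 0, "ry": 0, "rz": 0},
    {"x": 0.001, "y": 0, "z": -0.042, "rx": 0, "ry": 0, "rz": 0},
    {"x": 0.001, "y": 0, "z": -0.048, "rx": 0, "ry": 0, "rz": 0},
    {"x": 0.001, "y": 0, "z": -0.054, "rx": 0, "ry": 0, "rz": 0},
    {"x": 0.001, "y": 0, "z": -0.059, "rx": 0, "ry": 0, "rz": 0},
    {"x": 0.001, "y": 0, "z": -0.062, "rx": 0, "ry": 0, "rz": 0},
    {"x": 0.001, "y": 0, "z": -0.062, "rx": 0, "ry": 0, "rz": 0},
  ],
)

```text
clock: 11.03
eef_pos: [0.6643, 0.1264, 0.0261]
tcp_rot: [-0.083, 3.14, -0.0]
force: [-1.7, -0.3, 2.6]
gripper_width: 0.0431
grasp_force: 42.1
```

servo_tool(
  moves=[
    {"x": 0, "y": 0, "z": 0, "rx": 0, "ry": 0, "rz": 0},
    {"x": 0, "y": 0, "z": 0, "rx": 0, "ry": 0, "rz": 0},
    {"x": 0, "y": 0, "z": 0, "rx": 0, "ry": 0, "rz": 0},
    {"x": 0, "y": 0, "z": 0.04, "rx": 0, "ry": 0, "rz": 0},
    {"x": 0, "y": 0, "z": 0.1, "rx": 0, "ry": 0, "rz": 0},
    {"x": 0, "y": 0, "z": 0.17, "rx": 0, "ry": 0, "rz": 0},
    {"x": -0.01, "y": -0.07, "z": 0.19, "rx": 0, "ry": 0, "rz": 0},
    {"x": -0.088, "y": -0.731, "z": 0.19, "rx": 0, "ry": 0, "rz": 0.54},
    {"x": -0.088, "y": -0.731, "z": 0.19, "rx": 0, "ry": 0, "rz": 0.54},
    {"x": -0.088, "y": -0.731, "z": 0.19, "rx": 0, "ry": 0, "rz": 0.54},
    {"x": -0.088, "y": -0.731, "z": 0.19, "rx": 0, "ry": 0, "rz": 0.54},
    {"x": -0.088, "y": -0.731, "z": 0.19, "rx": 0, "ry": 0, "rz": 0.54},
    {"x": -0.088, "y": -0.731, "z": 0.19, "rx": 0, "ry": 0, "rz": 0.54},
    {"x": -0.088, "y": -0.731, "z": 0.19, "rx": 0, "ry": 0, "rz": 0.54},
    {"x": -0.088, "y": -0.731, "z": 0.19, "rx": 0, "ry": 0, "rz": 0.54},
    {"x": -0.088, "y": -0.731, "z": 0.19, "rx": 0, "ry": 0, "rz": 0.54},
    {"x": -0.088, "y": -0.731, "z": 0.19, "rx": 0, "ry": 0, "rz": 0.54},
    {"x": -0.088, "y": -0.731, "z": 0.19, "rx": 0, "ry": 0, "rz": 0.54},
  ],
  gripper=66,
)

```text
clock: 12.53
eef_pos: [0.6201, -0.2393, 0.1201]
tcp_rot: [-0.522, 3.098, 0.0]
force: [0.3, -0.0, 0.2]
gripper_width: 0.0662
grasp_force: 0.0
```

```bash
cat > chk2.py <<'E'
from h import *
S=snapshot("scene"); T=snapshot("top"); o=get_obs(); print("tcp",np.round(o["eef_pos"]*1000,1),"clock",o["clock"])
for q in ((.6221,-.2403,0,.3187),(.3632,-.2429,0,-.2595),(.5542,-.4182,0,-.43)):
  p,f=efit(LID,[S],q); print("scene",np.round(p[:2]*1000,1),round(np.degrees(p[3]),1),round(f,1))
for a in [(-52,-92),(52,-92),(52,0),(52,92),(-52,0),(-52,92)]:
    w=world(np.array([[a[0]/1000,a[1]/1000,.008]]),(.6166,.0312,0,.0527))[0]
    r=[efit(LID,v,(*w,.0527)) for v in([T],[S])]; print("pocket",a,[(np.round((p[:2]-w[:2])*1000,1).tolist(),round(np.degrees(p[3]-.0527),1),round(f,1)) for p,f in r])
for s in(T,S): print([np.round(at(s,*ctr(d["region"]),.03)[:2]*1000).tolist() for d in sil(s,"spare0",.25)])
E
python3 chk2.py
```

```text
tcp [ 620.5 -238.1  120.3] clock 12.6333
scene [ 622.2 -240.1] 18.8 16.2
scene [ 340.  -226.1] -14.4 17.1
scene [ 557.1 -413.3] 14.0 11.4
pocket (-52, -92) [([7.8, 0.3], np.float64(-4.2), np.float64(10.6)), ([-4.8, -2.4], np.float64(-2.9), np.float64(14.3))]
pocket (52, -92) [([-9.8, 4.3], np.float64(-1.2), np.float64(10.5)), ([6.5, 3.5], np.float64(-0.2), np.float64(11.8))]
pocket (52, 0) [([-9.5, 0.8], np.float64(0.3), np.float64(12.0)), ([6.1, 17.2], np.float64(-0.0), np.float64(13.7))]
pocket (52, 92) [([6.6, 0.6], np.float64(2.0), np.float64(10.5)), ([1.1, -0.0], np.float64(4.0), np.float64(10.1))]
pocket (-52, 0) [([-2.2, 0.5], np.float64(-2.0), np.float64(11.0)), ([-6.2, -1.6], np.float64(0.9), np.float64(12.0))]
pocket (-52, 92) [([-6.0, -1.7], np.float64(0.0), np.float64(11.6)), ([9.1, 14.4], np.float64(0.4), np.float64(13.3))]
[[575.0, -55.0], [666.0, 126.0], [550.0, -415.0]]
[[664.0, 126.0], [344.0, -217.0], [624.0, -230.0], [538.0, -415.0], [571.0, -65.0]]
```

A spare has been knocked from (361, −241) to about (340, −226). I'll re-measure it before picking it, and carry on with this one now.

servo_tool(
  moves=[
    {"x": 0, "y": -0.001, "z": -0.07, "rx": 0, "ry": 0, "rz": 0},
    {"x": 0, "y": -0.001, "z": -0.14, "rx": 0, "ry": 0, "rz": 0},
    {"x": 0, "y": -0.001, "z": -0.19, "rx": 0, "ry": 0, "rz": 0},
    {"x": 0, "y": -0.001, "z": -0.206, "rx": 0, "ry": 0, "rz": 0},
    {"x": 0, "y": -0.001, "z": -0.206, "rx": 0, "ry": 0, "rz": 0},
    {"x": 0, "y": -0.001, "z": -0.206, "rx": 0, "ry": 0, "rz": 0},
    {"x": 0, "y": -0.001, "z": -0.206, "rx": 0, "ry": 0, "rz": 0},
  ],
)

```text
clock: 13.32
eef_pos: [0.622, -0.2398, 0.0198]
tcp_rot: [-0.525, 3.094, -0.003]
force: [0.3, 0.1, 0.9]
gripper_width: 0.066
grasp_force: 0.0
```

servo_tool(
  moves=[
    {"x": 0, "y": 0, "z": 0, "rx": 0, "ry": 0, "rz": 0},
    {"x": 0, "y": 0, "z": 0, "rx": 0, "ry": 0, "rz": 0},
    {"x": 0, "y": 0, "z": 0, "rx": 0, "ry": 0, "rz": 0},
    {"x": 0, "y": 0, "z": 0, "rx": 0, "ry": 0, "rz": 0},
    {"x": 0, "y": 0, "z": 0, "rx": 0, "ry": 0, "rz": 0},
  ],
  gripper=30,
  squeeze=40,
)

```text
clock: 13.73
eef_pos: [0.6214, -0.2398, 0.0194]
tcp_rot: [-0.524, 3.094, -0.002]
force: [0.3, 0.8, 5.8]
gripper_width: 0.0428
grasp_force: 43.0
```

servo_tool(
  moves=[
    {"x": 0, "y": 0, "z": 0.06, "rx": 0, "ry": 0, "rz": 0},
    {"x": 0, "y": 0, "z": 0.14, "rx": 0, "ry": 0, "rz": 0},
    {"x": 0.01, "y": 0.07, "z": 0.2, "rx": 0, "ry": 0, "rz": 0},
    {"x": 0.097, "y": 0.547, "z": 0.2, "rx": 0, "ry": 0, "rz": -0.54},
    {"x": 0.097, "y": 0.547, "z": 0.2, "rx": 0, "ry": 0, "rz": -0.54},
    {"x": 0.097, "y": 0.547, "z": 0.2, "rx": 0, "ry": 0, "rz": -0.54},
    {"x": 0.097, "y": 0.547, "z": 0.2, "rx": 0, "ry": 0, "rz": -0.54},
    {"x": 0.097, "y": 0.547, "z": 0.2, "rx": 0, "ry": 0, "rz": -0.54},
    {"x": 0.097, "y": 0.547, "z": 0.2, "rx": 0, "ry": 0, "rz": -0.54},
    {"x": 0.097, "y": 0.547, "z": 0.2, "rx": 0, "ry": 0, "rz": -0.54},
    {"x": 0.097, "y": 0.547, "z": 0.2, "rx": 0, "ry": 0, "rz": -0.54},
    {"x": 0.097, "y": 0.547, "z": 0.15, "rx": 0, "ry": 0, "rz": -0.54},
    {"x": 0.097, "y": 0.547, "z": 0.1, "rx": 0, "ry": 0, "rz": -0.54},
    {"x": 0.097, "y": 0.547, "z": 0.08, "rx": 0, "ry": 0, "rz": -0.54},
    {"x": 0.097, "y": 0.547, "z": 0.08, "rx": 0, "ry": 0, "rz": -0.54},
    {"x": 0.097, "y": 0.547, "z": 0.08, "rx": 0, "ry": 0, "rz": -0.54},
  ],
)

```text
clock: 15.07
eef_pos: [0.6687, 0.0328, 0.0576]
tcp_rot: [0.081, -3.14, 0.001]
force: [0.9, -0.4, -0.2]
gripper_width: 0.0433
grasp_force: 42.1
```

servo_tool(
  moves=[
    {"x": 0.001, "y": 0.002, "z": -0.02, "rx": 0, "ry": 0, "rz": 0},
    {"x": 0.001, "y": 0.002, "z": -0.035, "rx": 0, "ry": 0, "rz": 0},
    {"x": 0.001, "y": 0.002, "z": -0.042, "rx": 0, "ry": 0, "rz": 0},
    {"x": 0.001, "y": 0.002, "z": -0.048, "rx": 0, "ry": 0, "rz": 0},
    {"x": 0.001, "y": 0.002, "z": -0.054, "rx": 0, "ry": 0, "rz": 0},
    {"x": 0.001, "y": 0.002, "z": -0.058, "rx": 0, "ry": 0, "rz": 0},
    {"x": 0.001, "y": 0.002, "z": -0.061, "rx": 0, "ry": 0, "rz": 0},
    {"x": 0.001, "y": 0.002, "z": -0.061, "rx": 0, "ry": 0, "rz": 0},
  ],
)

```text
clock: 15.73
eef_pos: [0.6694, 0.0349, 0.0274]
tcp_rot: [-0.083, 3.14, -0.0]
force: [-1.2, 0.5, 1.3]
gripper_width: 0.0431
grasp_force: 42.4
```

servo_tool(
  moves=[
    {"x": 0, "y": 0, "z": 0, "rx": 0, "ry": 0, "rz": 0},
    {"x": 0, "y": 0, "z": 0, "rx": 0, "ry": 0, "rz": 0},
    {"x": 0, "y": 0, "z": 0, "rx": 0, "ry": 0, "rz": 0},
    {"x": 0, "y": 0, "z": 0.04, "rx": 0, "ry": 0, "rz": 0},
    {"x": 0, "y": 0, "z": 0.1, "rx": 0, "ry": 0, "rz": 0},
    {"x": 0, "y": 0, "z": 0.17, "rx": 0, "ry": 0, "rz": 0},
    {"x": 0, "y": 0, "z": 0.19, "rx": 0, "ry": 0, "rz": 0},
    {"x": 0, "y": 0, "z": 0.19, "rx": 0, "ry": 0, "rz": 0},
  ],
  gripper=66,
)

```text
clock: 16.4
eef_pos: [0.6718, 0.035, 0.1269]
tcp_rot: [-0.082, 3.132, 0.001]
force: [0.6, -0.2, -0.2]
gripper_width: 0.0658
grasp_force: 0.0
```

```bash
cat > sp.py <<'E'
from h import *
S=snapshot("scene"); T=snapshot("top"); o=get_obs(); print("tcp",np.round(o["eef_pos"]*1000,1),"clock",o["clock"])
for s in(T,S):
    for d in sil(s,"spare0",.25):
        c=at(s,*ctr(d["region"]),.03)[:2]; print(np.round(c*1000).tolist(),round(d["conf"],2))
for q in ((.338,-.224,0,-.25),(.5527,-.4164,0,-.41)):
  for v in([T],[S],[T,S]): p,f=efit(LID,v,q,.008); print(np.round(p[:2]*1000,1),round(np.degrees(p[3]),1),round(f,1))
E
python3 sp.py
```

```text
tcp [669.4  35.1 122.2] clock 16.5
[568.0, -66.0] 0.85
[550.0, -414.0] 0.79
[335.0, -224.0] 0.78
[669.0, 33.0] 0.74
[663.0, 124.0] 0.61
[564.0, -65.0] 0.88
[664.0, 125.0] 0.61
[671.0, 34.0] 0.56
[ 337.3 -223.4] -13.5 16.4
[ 293.2 -179.4] -15.4 10.2
[ 337.2 -222.8] -13.9 10.7
[ 551.3 -416. ] -24.2 14.9
[ 555.  -394.3] -27.0 11.3
[ 550.  -414.8] -23.3 11.2
```

servo_tool(
  moves=[
    {"x": -0.233, "y": -0.903, "z": 0, "rx": 0, "ry": 0, "rz": -0.907},
    {"x": -0.233, "y": -0.903, "z": 0, "rx": 0, "ry": 0, "rz": -0.907},
    {"x": -0.233, "y": -0.903, "z": 0, "rx": 0, "ry": 0, "rz": -0.907},
    {"x": -0.233, "y": -0.903, "z": 0, "rx": 0, "ry": 0, "rz": -0.907},
    {"x": -0.233, "y": -0.903, "z": 0, "rx": 0, "ry": 0, "rz": -0.907},
    {"x": -0.233, "y": -0.903, "z": 0, "rx": 0, "ry": 0, "rz": -0.907},
    {"x": -0.233, "y": -0.903, "z": 0, "rx": 0, "ry": 0, "rz": -0.907},
    {"x": -0.233, "y": -0.903, "z": 0, "rx": 0, "ry": 0, "rz": -0.907},
    {"x": -0.233, "y": -0.903, "z": 0, "rx": 0, "ry": 0, "rz": -0.907},
    {"x": -0.233, "y": -0.903, "z": 0, "rx": 0, "ry": 0, "rz": -0.907},
    {"x": -0.233, "y": -0.903, "z": 0, "rx": 0, "ry": 0, "rz": -0.907},
    {"x": -0.233, "y": -0.903, "z": 0, "rx": 0, "ry": 0, "rz": -0.907},
    {"x": -0.233, "y": -0.903, "z": 0, "rx": 0, "ry": 0, "rz": -0.907},
    {"x": -0.233, "y": -0.903, "z": 0, "rx": 0, "ry": 0, "rz": -0.907},
    {"x": -0.233, "y": -0.903, "z": -0.08, "rx": 0, "ry": 0, "rz": -0.907},
    {"x": -0.233, "y": -0.903, "z": -0.08, "rx": 0, "ry": 0, "rz": -0.907},
    {"x": -0.233, "y": -0.903, "z": -0.08, "rx": 0, "ry": 0, "rz": -0.907},
    {"x": -0.233, "y": -0.903, "z": -0.08, "rx": 0, "ry": 0, "rz": -0.907},
  ],
)

```text
clock: 18.1
eef_pos: [0.5534, -0.416, 0.083]
tcp_rot: [0.656, 3.072, -0.002]
force: [0.6, -0.2, 0.1]
gripper_width: 0.0659
grasp_force: 0.0
```

servo_tool(
  moves=[
    {"x": -0.001, "y": 0, "z": -0.06, "rx": 0, "ry": 0, "rz": 0},
    {"x": -0.001, "y": 0, "z": -0.11, "rx": 0, "ry": 0, "rz": 0},
    {"x": -0.001, "y": 0, "z": -0.132, "rx": 0, "ry": 0, "rz": 0},
    {"x": -0.001, "y": 0, "z": -0.132, "rx": 0, "ry": 0, "rz": 0},
    {"x": -0.001, "y": 0, "z": -0.132, "rx": 0, "ry": 0, "rz": 0},
    {"x": -0.001, "y": 0, "z": -0.132, "rx": 0, "ry": 0, "rz": 0},
  ],
)

```text
clock: 18.6
eef_pos: [0.5536, -0.4175, 0.0184]
tcp_rot: [0.657, 3.069, -0.003]
force: [0.9, -0.0, 0.2]
gripper_width: 0.0657
grasp_force: 0.0
```

servo_tool(
  moves=[
    {"x": 0, "y": 0, "z": 0, "rx": 0, "ry": 0, "rz": 0},
    {"x": 0, "y": 0, "z": 0, "rx": 0, "ry": 0, "rz": 0},
    {"x": 0, "y": 0, "z": 0, "rx": 0, "ry": 0, "rz": 0},
    {"x": 0, "y": 0, "z": 0, "rx": 0, "ry": 0, "rz": 0},
    {"x": 0, "y": 0, "z": 0, "rx": 0, "ry": 0, "rz": 0},
  ],
  gripper=30,
  squeeze=40,
)

```text
clock: 19.02
eef_pos: [0.5532, -0.4172, 0.0178]
tcp_rot: [0.658, 3.069, -0.002]
force: [-0.5, 1.1, 6.1]
gripper_width: 0.0432
grasp_force: 42.9
```

servo_tool(
  moves=[
    {"x": 0, "y": 0, "z": 0.06, "rx": 0, "ry": 0, "rz": 0},
    {"x": 0, "y": 0, "z": 0.14, "rx": 0, "ry": 0, "rz": 0},
    {"x": 0.02, "y": 0.06, "z": 0.2, "rx": 0, "ry": 0, "rz": 0},
    {"x": 0.242, "y": 0.719, "z": 0.2, "rx": 0, "ry": 0, "rz": 0.904},
    {"x": 0.242, "y": 0.719, "z": 0.2, "rx": 0, "ry": 0, "rz": 0.904},
    {"x": 0.242, "y": 0.719, "z": 0.2, "rx": 0, "ry": 0, "rz": 0.904},
    {"x": 0.242, "y": 0.719, "z": 0.2, "rx": 0, "ry": 0, "rz": 0.904},
    {"x": 0.242, "y": 0.719, "z": 0.2, "rx": 0, "ry": 0, "rz": 0.904},
    {"x": 0.242, "y": 0.719, "z": 0.2, "rx": 0, "ry": 0, "rz": 0.904},
    {"x": 0.242, "y": 0.719, "z": 0.2, "rx": 0, "ry": 0, "rz": 0.904},
    {"x": 0.242, "y": 0.719, "z": 0.2, "rx": 0, "ry": 0, "rz": 0.904},
    {"x": 0.242, "y": 0.719, "z": 0.2, "rx": 0, "ry": 0, "rz": 0.904},
    {"x": 0.242, "y": 0.719, "z": 0.2, "rx": 0, "ry": 0, "rz": 0.904},
    {"x": 0.242, "y": 0.719, "z": 0.15, "rx": 0, "ry": 0, "rz": 0.904},
    {"x": 0.242, "y": 0.719, "z": 0.1, "rx": 0, "ry": 0, "rz": 0.904},
    {"x": 0.242, "y": 0.719, "z": 0.08, "rx": 0, "ry": 0, "rz": 0.904},
    {"x": 0.242, "y": 0.719, "z": 0.08, "rx": 0, "ry": 0, "rz": 0.904},
    {"x": 0.242, "y": 0.719, "z": 0.08, "rx": 0, "ry": 0, "rz": 0.904},
  ],
)

```text
clock: 20.52
eef_pos: [0.673, -0.058, 0.0559]
tcp_rot: [0.079, -3.14, 0.001]
force: [0.5, -0.3, -0.3]
gripper_width: 0.043
grasp_force: 42.0
```

servo_tool(
  moves=[
    {"x": 0.002, "y": 0, "z": -0.02, "rx": 0, "ry": 0, "rz": 0},
    {"x": 0.002, "y": 0, "z": -0.033, "rx": 0, "ry": 0, "rz": 0},
    {"x": 0.002, "y": 0, "z": -0.04, "rx": 0, "ry": 0, "rz": 0},
    {"x": 0.002, "y": 0, "z": -0.046, "rx": 0, "ry": 0, "rz": 0},
    {"x": 0.002, "y": 0, "z": -0.052, "rx": 0, "ry": 0, "rz": 0},
    {"x": 0.002, "y": 0, "z": -0.057, "rx": 0, "ry": 0, "rz": 0},
    {"x": 0.002, "y": 0, "z": -0.061, "rx": 0, "ry": 0, "rz": 0},
    {"x": 0.002, "y": 0, "z": -0.061, "rx": 0, "ry": 0, "rz": 0},
  ],
)

```text
clock: 21.18
eef_pos: [0.6744, -0.0571, 0.0259]
tcp_rot: [-0.08, 3.14, -0.0]
force: [-0.4, 0.7, 1.3]
gripper_width: 0.0433
grasp_force: 42.3
```

servo_tool(
  moves=[
    {"x": 0, "y": 0, "z": 0, "rx": 0, "ry": 0, "rz": 0},
    {"x": 0, "y": 0, "z": 0, "rx": 0, "ry": 0, "rz": 0},
    {"x": 0, "y": 0, "z": 0, "rx": 0, "ry": 0, "rz": 0},
    {"x": 0, "y": 0, "z": 0.04, "rx": 0, "ry": 0, "rz": 0},
    {"x": 0, "y": 0, "z": 0.1, "rx": 0, "ry": 0, "rz": 0},
    {"x": 0, "y": 0, "z": 0.17, "rx": 0, "ry": 0, "rz": 0},
    {"x": -0.672, "y": -0.335, "z": 0.19, "rx": 0, "ry": 0, "rz": -0.557},
    {"x": -0.672, "y": -0.335, "z": 0.19, "rx": 0, "ry": 0, "rz": -0.557},
    {"x": -0.672, "y": -0.335, "z": 0.19, "rx": 0, "ry": 0, "rz": -0.557},
    {"x": -0.672, "y": -0.335, "z": 0.19, "rx": 0, "ry": 0, "rz": -0.557},
    {"x": -0.672, "y": -0.335, "z": 0.19, "rx": 0, "ry": 0, "rz": -0.557},
    {"x": -0.672, "y": -0.335, "z": 0.19, "rx": 0, "ry": 0, "rz": -0.557},
    {"x": -0.672, "y": -0.335, "z": 0.19, "rx": 0, "ry": 0, "rz": -0.557},
    {"x": -0.672, "y": -0.335, "z": 0.19, "rx": 0, "ry": 0, "rz": -0.557},
    {"x": -0.672, "y": -0.335, "z": 0.19, "rx": 0, "ry": 0, "rz": -0.557},
    {"x": -0.672, "y": -0.335, "z": 0.19, "rx": 0, "ry": 0, "rz": -0.557},
    {"x": -0.672, "y": -0.335, "z": 0.19, "rx": 0, "ry": 0, "rz": -0.557},
    {"x": -0.672, "y": -0.335, "z": 0.19, "rx": 0, "ry": 0, "rz": -0.557},
    {"x": -0.672, "y": -0.335, "z": 0.19, "rx": 0, "ry": 0, "rz": -0.557},
  ],
  gripper=66,
)

```text
clock: 22.77
eef_pos: [0.3392, -0.2245, 0.1204]
tcp_rot: [0.377, 3.118, -0.0]
force: [0.9, 0.5, 0.1]
gripper_width: 0.0656
grasp_force: 0.0
```

```bash
python3 sp.py
```

```text
tcp [ 339.2 -224.3  120.2] clock 22.8667
[568.0, -67.0] 0.94
[672.0, -59.0] 0.84
[662.0, 125.0] 0.69
[668.0, 33.0] 0.62
[342.0, -216.0] 0.97
[663.0, 125.0] 0.91
[677.0, -59.0] 0.83
[670.0, 32.0] 0.57
[571.0, -65.0] 0.56
[ 321.7 -306.4] 59.0 8.4
[ 340.1 -226.4] -15.0 16.9
[ 339.2 -226.2] -12.5 10.2
[ 590.7 -477. ] 1.1 3.5
[ 586.4 -455.9] 3.4 3.8
[ 586.3 -497.1] 5.3 3.3
```

servo_tool(
  moves=[
    {"x": -0.003, "y": 0, "z": -0.07, "rx": 0, "ry": 0, "rz": 0},
    {"x": -0.003, "y": 0, "z": -0.14, "rx": 0, "ry": 0, "rz": 0},
    {"x": -0.003, "y": 0, "z": -0.19, "rx": 0, "ry": 0, "rz": 0},
    {"x": -0.003, "y": 0, "z": -0.207, "rx": 0, "ry": 0, "rz": 0},
    {"x": -0.003, "y": 0, "z": -0.207, "rx": 0, "ry": 0, "rz": 0},
    {"x": -0.003, "y": 0, "z": -0.207, "rx": 0, "ry": 0, "rz": 0},
    {"x": -0.003, "y": 0, "z": -0.207, "rx": 0, "ry": 0, "rz": 0},
  ],
)

```text
clock: 23.55
eef_pos: [0.3378, -0.2248, 0.0176]
tcp_rot: [0.376, 3.117, -0.001]
force: [-0.1, 0.0, -0.5]
gripper_width: 0.0659
grasp_force: 0.0
```

servo_tool(
  moves=[
    {"x": 0, "y": 0, "z": 0, "rx": 0, "ry": 0, "rz": 0},
    {"x": 0, "y": 0, "z": 0, "rx": 0, "ry": 0, "rz": 0},
    {"x": 0, "y": 0, "z": 0, "rx": 0, "ry": 0, "rz": 0},
    {"x": 0, "y": 0, "z": 0, "rx": 0, "ry": 0, "rz": 0},
    {"x": 0, "y": 0, "z": 0, "rx": 0, "ry": 0, "rz": 0},
  ],
  gripper=30,
  squeeze=40,
)

```text
clock: 23.97
eef_pos: [0.3377, -0.2249, 0.0179]
tcp_rot: [0.377, 3.116, -0.001]
force: [-1.1, 2.8, 5.5]
gripper_width: 0.0436
grasp_force: 41.5
```

servo_tool(
  moves=[
    {"x": 0, "y": 0, "z": 0.06, "rx": 0, "ry": 0, "rz": 0},
    {"x": 0, "y": 0, "z": 0.14, "rx": 0, "ry": 0, "rz": 0},
    {"x": 0.03, "y": 0.05, "z": 0.2, "rx": 0, "ry": 0, "rz": 0},
    {"x": 0.443, "y": 0.691, "z": 0.2, "rx": 0, "ry": 0, "rz": 0.56},
    {"x": 0.443, "y": 0.691, "z": 0.2, "rx": 0, "ry": 0, "rz": 0.56},
    {"x": 0.443, "y": 0.691, "z": 0.2, "rx": 0, "ry": 0, "rz": 0.56},
    {"x": 0.443, "y": 0.691, "z": 0.2, "rx": 0, "ry": 0, "rz": 0.56},
    {"x": 0.443, "y": 0.691, "z": 0.2, "rx": 0, "ry": 0, "rz": 0.56},
    {"x": 0.443, "y": 0.691, "z": 0.2, "rx": 0, "ry": 0, "rz": 0.56},
    {"x": 0.443, "y": 0.691, "z": 0.2, "rx": 0, "ry": 0, "rz": 0.56},
    {"x": 0.443, "y": 0.691, "z": 0.2, "rx": 0, "ry": 0, "rz": 0.56},
    {"x": 0.443, "y": 0.691, "z": 0.2, "rx": 0, "ry": 0, "rz": 0.56},
    {"x": 0.443, "y": 0.691, "z": 0.2, "rx": 0, "ry": 0, "rz": 0.56},
    {"x": 0.443, "y": 0.691, "z": 0.2, "rx": 0, "ry": 0, "rz": 0.56},
    {"x": 0.443, "y": 0.691, "z": 0.15, "rx": 0, "ry": 0, "rz": 0.56},
    {"x": 0.443, "y": 0.691, "z": 0.1, "rx": 0, "ry": 0, "rz": 0.56},
    {"x": 0.443, "y": 0.691, "z": 0.08, "rx": 0, "ry": 0, "rz": 0.56},
    {"x": 0.443, "y": 0.691, "z": 0.08, "rx": 0, "ry": 0, "rz": 0.56},
    {"x": 0.443, "y": 0.691, "z": 0.08, "rx": 0, "ry": 0, "rz": 0.56},
  ],
)

```text
clock: 25.55
eef_pos: [0.558, 0.1201, 0.0573]
tcp_rot: [0.082, -3.14, 0.001]
force: [0.7, 0.5, -0.1]
gripper_width: 0.0433
grasp_force: 41.6
```

servo_tool(
  moves=[
    {"x": 0.002, "y": 0, "z": -0.02, "rx": 0, "ry": 0, "rz": 0},
    {"x": 0.002, "y": 0, "z": -0.034, "rx": 0, "ry": 0, "rz": 0},
    {"x": 0.002, "y": 0, "z": -0.042, "rx": 0, "ry": 0, "rz": 0},
    {"x": 0.002, "y": 0, "z": -0.048, "rx": 0, "ry": 0, "rz": 0},
    {"x": 0.002, "y": 0, "z": -0.054, "rx": 0, "ry": 0, "rz": 0},
    {"x": 0.002, "y": 0, "z": -0.06, "rx": 0, "ry": 0, "rz": 0},
    {"x": 0.002, "y": 0, "z": -0.063, "rx": 0, "ry": 0, "rz": 0},
    {"x": 0.002, "y": 0, "z": -0.063, "rx": 0, "ry": 0, "rz": 0},
  ],
)

```text
clock: 26.22
eef_pos: [0.5593, 0.1209, 0.026]
tcp_rot: [-0.083, 3.14, -0.0]
force: [-2.2, -0.0, 4.6]
gripper_width: 0.0431
grasp_force: 42.2
```

servo_tool(
  moves=[
    {"x": 0, "y": 0, "z": 0, "rx": 0, "ry": 0, "rz": 0},
    {"x": 0, "y": 0, "z": 0, "rx": 0, "ry": 0, "rz": 0},
    {"x": 0, "y": 0, "z": 0, "rx": 0, "ry": 0, "rz": 0},
    {"x": 0, "y": 0, "z": 0.04, "rx": 0, "ry": 0, "rz": 0},
    {"x": 0, "y": 0, "z": 0.1, "rx": 0, "ry": 0, "rz": 0},
    {"x": 0, "y": 0, "z": 0.17, "rx": 0, "ry": 0, "rz": 0},
    {"x": -0.3, "y": -0.8, "z": 0.3, "rx": 0, "ry": 0, "rz": 0},
    {"x": -0.3, "y": -0.8, "z": 0.3, "rx": 0, "ry": 0, "rz": 0},
    {"x": -0.3, "y": -0.8, "z": 0.3, "rx": 0, "ry": 0, "rz": 0},
    {"x": -0.3, "y": -0.8, "z": 0.3, "rx": 0, "ry": 0, "rz": 0},
    {"x": -0.3, "y": -0.8, "z": 0.3, "rx": 0, "ry": 0, "rz": 0},
    {"x": -0.3, "y": -0.8, "z": 0.3, "rx": 0, "ry": 0, "rz": 0},
    {"x": -0.3, "y": -0.8, "z": 0.3, "rx": 0, "ry": 0, "rz": 0},
    {"x": -0.3, "y": -0.8, "z": 0.3, "rx": 0, "ry": 0, "rz": 0},
    {"x": -0.3, "y": -0.8, "z": 0.3, "rx": 0, "ry": 0, "rz": 0},
    {"x": -0.3, "y": -0.8, "z": 0.3, "rx": 0, "ry": 0, "rz": 0},
    {"x": -0.3, "y": -0.8, "z": 0.3, "rx": 0, "ry": 0, "rz": 0},
  ],
  gripper=60,
)

```text
clock: 27.63
eef_pos: [0.4076, -0.283, 0.1764]
tcp_rot: [-0.078, 3.14, -0.003]
force: [-0.7, 0.9, -0.3]
gripper_width: 0.0596
grasp_force: 0.0
```

```bash
cat > look.py <<'E'
from h import *
import sys
S=snapshot("scene"); T=snapshot("top"); o=get_obs(); print("tcp",np.round(o["eef_pos"]*1000,1),o["tcp_rot"],"clock",o["clock"])
for a in [(-52,-92),(-52,0),(-52,92),(52,-92),(52,0),(52,92)]:
    w=world(np.array([[a[0]/1000,a[1]/1000,.008]]),(.6166,.0312,0,.0527))[0]
    r=[efit(LID,v,(*w,.0527),.003) for v in([T],[S],[T,S])]; print("pocket",a,[(np.round((p[:2]-w[:2])*1000,1).tolist(),round(np.degrees(p[3]-.0527),1),round(f,1)) for p,f in r])
big=cv2.resize(T["frame"],None,fx=3,fy=3); big2=cv2.resize(S["frame"],None,fx=3,fy=3)
H=segs(np.array([[-.177,-.008,.048],[-.085,-.008,.048],[-.085,.008,.048],[-.177,.008,.048]]))[0:3:1]
TR=[H[0],H[2]]+[segs(np.array([[-.177,-.008,.048],[-.177,.008,.048]]))[0]]+[(np.array([-.085,-.068,.034]),np.array([-.085,.068,.034]))]+[(np.array([-.085,s*.068,.034]),np.array([.03,s*.068,.034])) for s in(1,-1)]+[(np.array([.085,-.068,0.003]),np.array([.085,.068,.003]))]
for n,v in(("top",[T]),("scene",[S]),("both",[T,S])):
    p,f=efit(TR,v,(.629,.373,0,1.703)); print("tray",n,np.round(p*1000,1),round(np.degrees(p[3]),1),round(f,1),"grip",np.round(world(np.array([[-.115,0,.036]]),p)*1000,1))
BN=segs(rect(.2,.2,.075))
for n,v in(("top",[T]),("scene",[S]),("both",[T,S])):
    pb,f=efit(BN,v,(.396,.378,0,-.07),.008); print("bin",n,np.round(pb*1000,1),round(np.degrees(pb[3]),1),round(f,1))
for b,s in((big,T),(big2,S)):
    for e in TR: cv2.line(b,*[tuple(int(x) for x in q*3+1) for q in projs(s,world(np.array(e),p))],(0,255,0),1)
    for e in BN: cv2.line(b,*[tuple(int(x) for x in q*3+1) for q in projs(s,world(np.array(e),pb))],(0,0,255),1)
cv2.imwrite("pics/l1.png",cv2.resize(big[360:870,420:1200],None,fx=1,fy=1)); cv2.imwrite("pics/l2.png",cv2.resize(big2[480:1170,600:1530],None,fx=.85,fy=.85))
E
python3 look.py
```

```text
tcp [ 408.3 -281.6  175.8] [-7.56693705e-02  3.13983515e+00 -1.32049027e-03] clock 27.7333
pocket (-52, -92) [([0.2, 0.4], np.float64(-1.7), np.float64(11.6)), ([-6.3, -2.1], np.float64(-1.6), np.float64(13.9)), ([-2.2, -0.8], np.float64(-0.6), np.float64(12.3))]
pocket (-52, 0) [([0.7, 0.6], np.float64(-2.0), np.float64(10.9)), ([-6.4, -1.3], np.float64(1.4), np.float64(11.7)), ([-2.2, 0.5], np.float64(-2.0), np.float64(10.9))]
pocket (-52, 92) [([1.1, 0.6], np.float64(-0.4), np.float64(10.6)), ([-6.5, -0.4], np.float64(-0.3), np.float64(11.3)), ([-1.6, 0.4], np.float64(-1.5), np.float64(10.4))]
pocket (52, -92) [([7.5, 0.9], np.float64(-1.8), np.float64(11.6)), ([1.5, -1.8], np.float64(-0.7), np.float64(13.1)), ([6.7, -1.0], np.float64(-5.9), np.float64(12.0))]
pocket (52, 0) [([4.7, -0.2], np.float64(-1.8), np.float64(11.3)), ([2.5, -0.3], np.float64(3.9), np.float64(10.4)), ([2.9, 0.2], np.float64(0.3), np.float64(10.7))]
pocket (52, 92) [([7.2, 0.5], np.float64(1.6), np.float64(10.8)), ([0.8, -0.2], np.float64(1.5), np.float64(10.8)), ([7.5, -0.2], np.float64(-0.0), np.float64(10.6))]
tray top [ 629.2  373.9    0.  1689.4] 96.8 13.9 grip [[642.8 259.7  36. ]]
tray scene [ 628.5  371.9    0.  1701.8] 97.5 15.8 grip [[643.5 257.9  36. ]]
tray both [ 628.9  372.9    0.  1695.7] 97.2 14.7 grip [[643.2 258.8  36. ]]
bin top [389.4 373.6   0.  -67. ] -3.8 13.2
bin scene [402.2 369.8   0.  -63.4] -3.6 13.1
bin both [401.5 371.3   0.  -70.8] -4.1 12.6
```

View pics/l1.png

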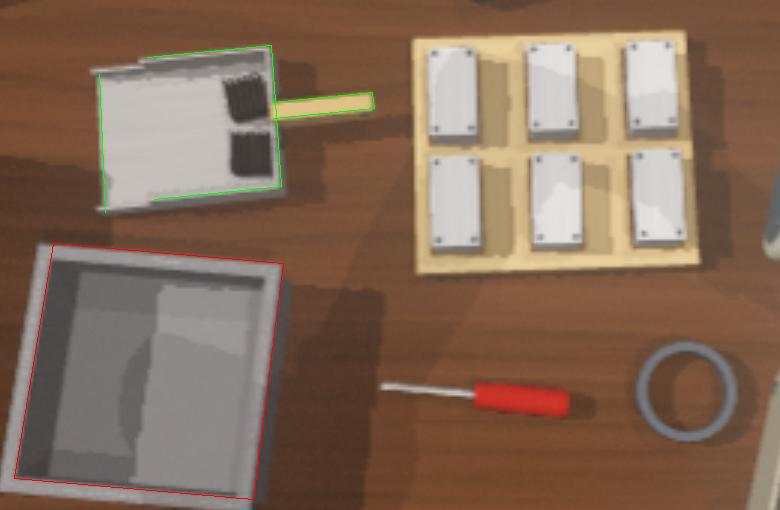

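View pics/l2.png

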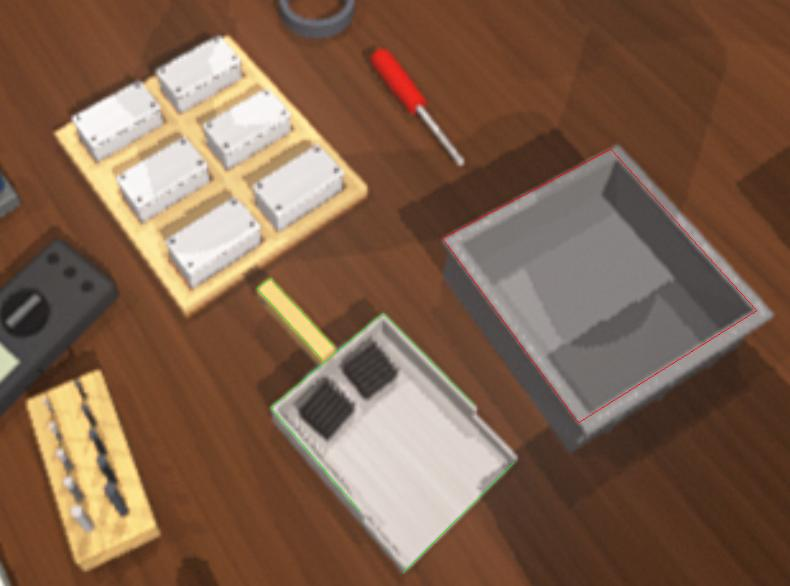

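All six pockets are filled with the enclosures level. The tray outline fits, with the handle at about (643, 259) mm, and the heatsinks are still in the tray. Next I'll move to the tray handle, turning 94° on the way.

servo_tool(
  moves=[
    {"x": 0.25, "y": 0.6, "z": 0, "rx": 0, "ry": 0, "rz": 1},
    {"x": 0.25, "y": 0.6, "z": 0, "rx": 0, "ry": 0, "rz": 1},
    {"x": 0.25, "y": 0.6, "z": 0, "rx": 0, "ry": 0, "rz": 1},
    {"x": 0.25, "y": 0.6, "z": 0, "rx": 0, "ry": 0, "rz": 1},
    {"x": 0.25, "y": 0.6, "z": 0, "rx": 0, "ry": 0, "rz": 1},
    {"x": 0.25, "y": 0.6, "z": 0, "rx": 0, "ry": 0, "rz": 1},
    {"x": 0.25, "y": 0.6, "z": 0, "rx": 0, "ry": 0, "rz": 1},
    {"x": 0.25, "y": 0.6, "z": 0, "rx": 0, "ry": 0, "rz": 1},
  ],
  gripper=45,
)

```text
clock: 28.4
eef_pos: [0.5347, 0.0246, 0.1751]
tcp_rot: [-0.895, 3.011, 0.001]
force: [1.6, -0.5, -0.3]
gripper_width: 0.045
grasp_force: 0.0
```

servo_tool(
  moves=[
    {"x": 0.22, "y": 0.47, "z": -0.05, "rx": 0, "ry": 0, "rz": 1},
    {"x": 0.22, "y": 0.47, "z": -0.05, "rx": 0, "ry": 0, "rz": 1},
    {"x": 0.22, "y": 0.47, "z": -0.05, "rx": 0, "ry": 0, "rz": 1},
    {"x": 0.22, "y": 0.47, "z": -0.05, "rx": 0, "ry": 0, "rz": 1},
    {"x": 0.22, "y": 0.47, "z": -0.05, "rx": 0, "ry": 0, "rz": 1},
    {"x": 0.22, "y": 0.47, "z": -0.05, "rx": 0, "ry": 0, "rz": 1},
    {"x": 0.22, "y": 0.47, "z": -0.05, "rx": 0, "ry": 0, "rz": 1},
  ],
)

```text
clock: 28.98
eef_pos: [0.6441, 0.2619, 0.147]
tcp_rot: [1.646, -2.673, -0.002]
force: [-1.0, -0.5, -0.2]
gripper_width: 0.0451
grasp_force: 0.0
```

servo_tool(
  moves=[
    {"x": 0, "y": 0, "z": 0, "rx": 0, "ry": 0, "rz": 1},
    {"x": 0, "y": 0, "z": 0, "rx": 0, "ry": 0, "rz": 1},
    {"x": 0, "y": 0, "z": 0, "rx": 0, "ry": 0, "rz": 1},
    {"x": 0, "y": 0, "z": 0, "rx": 0, "ry": 0, "rz": 1},
    {"x": 0, "y": 0, "z": 0, "rx": 0, "ry": 0, "rz": 1},
    {"x": 0, "y": 0, "z": 0, "rx": 0, "ry": 0, "rz": 1},
  ],
)

```text
clock: 29.48
eef_pos: [0.6438, 0.2567, 0.1499]
tcp_rot: [2.277, -2.164, -0.0]
force: [0.4, 0.3, 0.6]
gripper_width: 0.0447
grasp_force: 0.0
```

```bash
cat > st.py <<'E'
from h import *
o=get_obs(); R=cv2.Rodrigues(np.array(o["tcp_rot"]))[0]
print("tcp",np.round(o["eef_pos"]*1000,1),"y-axis yaw",round(np.degrees(np.arctan2(R[1,1],R[0,1])),2),"len yaw",round((np.degrees(np.arctan2(R[1,0],R[0,0])))%180,2),"z axis",np.round(R[:,2],3),"q",np.round(o["q"],2),o["clock"],o["gripper_width"])
E
python3 st.py
```

```text
tcp [643.8 256.7 149.9] y-axis yaw -177.07 len yaw 92.93 z axis [-0. -0. -1.] q [ 0.6   0.57  0.39 -0.   -1.39 -0.55] 29.4833 0.044705932313004224
```

servo_tool(
  moves=[
    {"x": -0.001, "y": 0.004, "z": -0.07, "rx": 0, "ry": 0, "rz": 0.142},
    {"x": -0.001, "y": 0.004, "z": -0.14, "rx": 0, "ry": 0, "rz": 0.142},
    {"x": -0.001, "y": 0.004, "z": -0.18, "rx": 0, "ry": 0, "rz": 0.142},
    {"x": -0.001, "y": 0.004, "z": -0.21, "rx": 0, "ry": 0, "rz": 0.142},
    {"x": -0.001, "y": 0.004, "z": -0.24, "rx": 0, "ry": 0, "rz": 0.142},
    {"x": -0.001, "y": 0.004, "z": -0.264, "rx": 0, "ry": 0, "rz": 0.142},
    {"x": -0.001, "y": 0.004, "z": -0.264, "rx": 0, "ry": 0, "rz": 0.142},
    {"x": -0.001, "y": 0.004, "z": -0.264, "rx": 0, "ry": 0, "rz": 0.142},
    {"x": -0.001, "y": 0.004, "z": -0.264, "rx": 0, "ry": 0, "rz": 0.142},
  ],
)

```text
clock: 30.23
eef_pos: [0.6444, 0.2583, 0.0195]
tcp_rot: [-2.356, 2.076, -0.001]
force: [0.2, -0.4, 1.5]
gripper_width: 0.0449
grasp_force: 0.0
```

servo_tool(
  moves=[
    {"x": 0, "y": 0, "z": 0, "rx": 0, "ry": 0, "rz": 0},
    {"x": 0, "y": 0, "z": 0, "rx": 0, "ry": 0, "rz": 0},
    {"x": 0, "y": 0, "z": 0, "rx": 0, "ry": 0, "rz": 0},
    {"x": 0, "y": 0, "z": 0, "rx": 0, "ry": 0, "rz": 0},
    {"x": 0, "y": 0, "z": 0, "rx": 0, "ry": 0, "rz": 0},
    {"x": 0, "y": 0, "z": 0, "rx": 0, "ry": 0, "rz": 0},
  ],
  gripper=5,
  squeeze=110,
)

```text
clock: 30.73
eef_pos: [0.644, 0.2581, 0.0196]
tcp_rot: [-2.357, 2.075, -0.001]
force: [-2.3, 0.3, 6.0]
gripper_width: 0.0143
grasp_force: 107.2
```

```bash
python3 st.py
```

```text
tcp [644.  258.1  19.6] y-axis yaw -172.72 len yaw 97.28 z axis [ 0.001  0.001 -1.   ] q [ 0.61  0.66  0.19  0.   -1.11 -0.48] 30.7333 0.014329293334322646
```

servo_tool(
  moves=[
    {"x": 0, "y": 0, "z": 0.006, "rx": 0, "ry": 0, "rz": 0},
    {"x": 0, "y": 0, "z": 0.02, "rx": 0, "ry": 0, "rz": 0},
    {"x": 0, "y": 0, "z": 0.04, "rx": 0, "ry": 0, "rz": 0},
    {"x": 0, "y": 0, "z": 0.065, "rx": 0, "ry": 0, "rz": 0},
    {"x": 0, "y": 0, "z": 0.09, "rx": 0, "ry": 0, "rz": 0},
    {"x": 0, "y": 0, "z": 0.12, "rx": 0, "ry": 0, "rz": 0},
    {"x": 0, "y": 0, "z": 0.15, "rx": 0, "ry": 0, "rz": 0},
    {"x": 0, "y": 0, "z": 0.18, "rx": 0, "ry": 0, "rz": 0},
    {"x": 0, "y": 0, "z": 0.205, "rx": 0, "ry": 0, "rz": 0},
    {"x": 0, "y": 0, "z": 0.225, "rx": 0, "ry": 0, "rz": 0},
    {"x": 0, "y": 0, "z": 0.23, "rx": 0, "ry": 0, "rz": 0},
    {"x": 0, "y": 0, "z": 0.23, "rx": 0, "ry": 0, "rz": 0},
  ],
)

```text
clock: 31.73
eef_pos: [0.644, 0.2581, 0.1342]
tcp_rot: [-2.356, 2.076, -0.001]
force: [0.9, -1.1, -2.2]
gripper_width: 0.0144
grasp_force: 107.3
```

```bash
python3 st.py
python3 - <<'E'
from h import *
S=snapshot("scene"); cv2.imwrite("pics/l3.png",cv2.resize(S["frame"][130:400,230:530],None,fx=2,fy=2))
E
```

```text
tcp [644.  258.1 134.2] y-axis yaw -172.75 len yaw 97.25 z axis [ 0.001  0.001 -1.   ] q [ 0.61  0.58  0.36  0.   -1.35 -0.48] 31.7333 0.014366149818884217
```

View pics/l3.png

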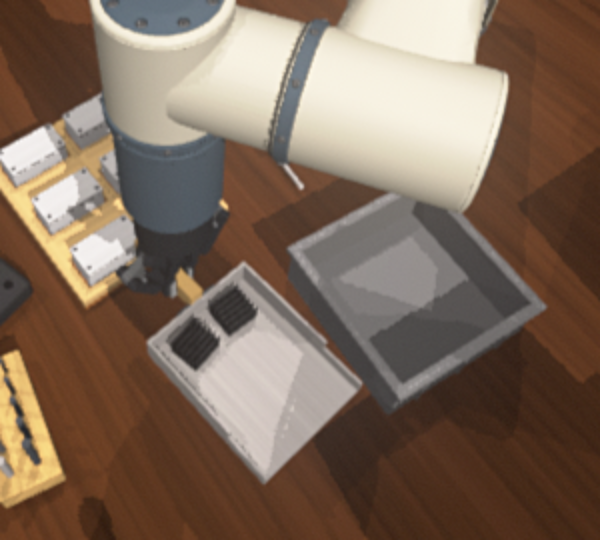

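The tray hangs level with both heatsinks still at its back wall (crop 195,340 and 233,308). I'm carrying it level to the bin.

servo_tool(
  moves=[
    {"x": -0.015, "y": -0.007, "z": 0, "rx": 0, "ry": 0, "rz": -0.01},
    {"x": -0.045, "y": -0.021, "z": 0, "rx": 0, "ry": 0, "rz": -0.03},
    {"x": -0.085, "y": -0.04, "z": 0, "rx": 0, "ry": 0, "rz": -0.06},
    {"x": -0.13, "y": -0.061, "z": 0, "rx": 0, "ry": 0, "rz": -0.09},
    {"x": -0.175, "y": -0.083, "z": 0, "rx": 0, "ry": 0, "rz": -0.125},
    {"x": -0.22, "y": -0.104, "z": 0, "rx": 0, "ry": 0, "rz": -0.157},
    {"x": -0.265, "y": -0.125, "z": 0, "rx": 0, "ry": 0, "rz": -0.189},
    {"x": -0.31, "y": -0.146, "z": 0, "rx": 0, "ry": 0, "rz": -0.22},
    {"x": -0.355, "y": -0.167, "z": 0, "rx": 0, "ry": 0, "rz": -0.253},
    {"x": -0.4, "y": -0.189, "z": 0, "rx": 0, "ry": 0, "rz": -0.285},
    {"x": -0.445, "y": -0.21, "z": 0, "rx": 0, "ry": 0, "rz": -0.317},
    {"x": -0.485, "y": -0.229, "z": 0, "rx": 0, "ry": 0, "rz": -0.345},
    {"x": -0.513, "y": -0.242, "z": 0, "rx": 0, "ry": 0, "rz": -0.365},
    {"x": -0.528, "y": -0.249, "z": 0, "rx": 0, "ry": 0, "rz": -0.376},
    {"x": -0.528, "y": -0.249, "z": 0, "rx": 0, "ry": 0, "rz": -0.376},
    {"x": -0.528, "y": -0.249, "z": 0, "rx": 0, "ry": 0, "rz": -0.376},
  ],
)

```text
clock: 33.12
eef_pos: [0.3798, 0.1335, 0.1332]
tcp_rot: [-2.143, 2.297, -0.0]
force: [0.1, 0.9, -3.4]
gripper_width: 0.0143
grasp_force: 107.5
```

```bash
python3 st.py
python3 - <<'E'
from h import *
S=snapshot("scene"); T=snapshot("top"); 
a=cv2.resize(S["frame"][130:400,250:530],None,fx=1.4,fy=1.4); b=cv2.resize(T["frame"][110:320,130:350],None,fx=1.8,fy=1.8); b=b[:378]
cv2.imwrite("pics/l4.png",np.hstack([a,b]))
# tip rows: psi heading, TCP relative to lip; print shift units from theta=0 keeping lip fixed, lip lowered
psi=np.radians(86); h=np.array([np.cos(psi),np.sin(psi)]); y=np.array([-h[1],h[0]])
f=lambda t:(-200*np.cos(t)+14.3*np.sin(t),200*np.sin(t)+14.3*np.cos(t)); a0=f(0)
for d in range(0,61,5):
    u,v=f(np.radians(d)); print(d,np.round(np.r_[h*(u-a0[0]),v-a0[1]]/500,3),"rot",np.round(y*d/30,3))
E
```

```text
tcp [379.8 133.5 133.2] y-axis yaw 176.01 len yaw 86.01 z axis [ 0.  0. -1.] q [ 0.73  0.02 -0.43  0.   -1.12 -0.8 ] 33.1167 0.01425184965187742
0 [0. 0. 0.] rot [-0.  0.]
5 [0.    0.004 0.035] rot [-0.166  0.012]
10 [0.001 0.011 0.069] rot [-0.333  0.023]
15 [0.001 0.021 0.103] rot [-0.499  0.035]
20 [0.002 0.034 0.135] rot [-0.665  0.047]
25 [0.003 0.049 0.166] rot [-0.831  0.058]
30 [0.005 0.068 0.196] rot [-0.998  0.07 ]
35 [0.006 0.089 0.224] rot [-1.164  0.081]
40 [0.008 0.112 0.25 ] rot [-1.33   0.093]
45 [0.01  0.137 0.274] rot [-1.496  0.105]
50 [0.011 0.164 0.296] rot [-1.663  0.116]
55 [0.014 0.194 0.315] rot [-1.829  0.128]
60 [0.016 0.224 0.332] rot [-1.995  0.14 ]
```

View pics/l4.png

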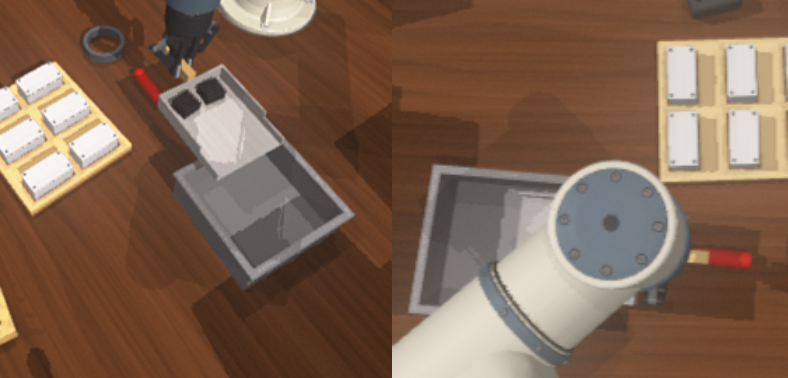

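servo_tool(
  moves=[
    {"x": 0, "y": 0.002, "z": 0.01, "rx": -0.083, "ry": 0.006, "rz": 0},
    {"x": 0, "y": 0.004, "z": 0.03, "rx": -0.166, "ry": 0.012, "rz": 0},
    {"x": 0, "y": 0.007, "z": 0.044, "rx": -0.25, "ry": 0.017, "rz": 0},
    {"x": 0.001, "y": 0.011, "z": 0.055, "rx": -0.333, "ry": 0.023, "rz": 0},
    {"x": 0.001, "y": 0.016, "z": 0.068, "rx": -0.416, "ry": 0.029, "rz": 0},
    {"x": 0.001, "y": 0.021, "z": 0.08, "rx": -0.499, "ry": 0.035, "rz": 0},
    {"x": 0.002, "y": 0.027, "z": 0.092, "rx": -0.582, "ry": 0.041, "rz": 0},
    {"x": 0.002, "y": 0.034, "z": 0.105, "rx": -0.665, "ry": 0.047, "rz": 0},
    {"x": 0.003, "y": 0.041, "z": 0.117, "rx": -0.748, "ry": 0.052, "rz": 0},
    {"x": 0.003, "y": 0.049, "z": 0.128, "rx": -0.831, "ry": 0.058, "rz": 0},
    {"x": 0.004, "y": 0.058, "z": 0.142, "rx": -0.915, "ry": 0.064, "rz": 0},
    {"x": 0.005, "y": 0.068, "z": 0.156, "rx": -0.998, "ry": 0.07, "rz": 0},
    {"x": 0.005, "y": 0.068, "z": 0.156, "rx": -0.998, "ry": 0.07, "rz": 0},
  ],
)

```text
clock: 34.3
eef_pos: [0.3833, 0.1698, 0.2106]
tcp_rot: [1.852, -1.984, 0.499]
force: [-0.4, -0.2, -2.7]
gripper_width: 0.0143
grasp_force: 107.6
```

```bash
python3 st.py
python3 - <<'E'
from h import *
S=snapshot("scene"); cv2.imwrite("pics/l5.png",cv2.resize(S["frame"][130:360,290:530],None,fx=2,fy=2))
E
```

```text
tcp [383.3 169.8 210.6] y-axis yaw 176.07 len yaw 86.06 z axis [-0.034 -0.501 -0.865] q [ 1.01  0.24 -0.17  0.24 -1.62 -1.13] 34.3 0.014332123383870396
```

View pics/l5.png

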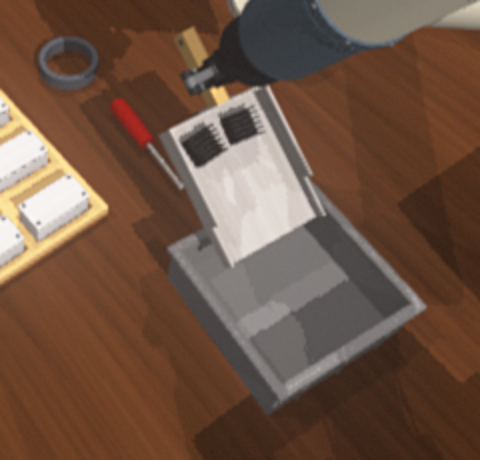

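Tilted 30° with the lip over the bin; the heatsinks have not slid yet. I'm continuing to about 50°.

servo_tool(
  moves=[
    {"x": 0, "y": 0.01, "z": 0.014, "rx": -0.083, "ry": 0.006, "rz": 0},
    {"x": 0.001, "y": 0.021, "z": 0.028, "rx": -0.166, "ry": 0.012, "rz": 0},
    {"x": 0.002, "y": 0.032, "z": 0.041, "rx": -0.249, "ry": 0.017, "rz": 0},
    {"x": 0.003, "y": 0.044, "z": 0.054, "rx": -0.332, "ry": 0.023, "rz": 0},
    {"x": 0.004, "y": 0.056, "z": 0.066, "rx": -0.415, "ry": 0.029, "rz": 0},
    {"x": 0.005, "y": 0.069, "z": 0.078, "rx": -0.498, "ry": 0.035, "rz": 0},
    {"x": 0.005, "y": 0.082, "z": 0.089, "rx": -0.58, "ry": 0.041, "rz": 0},
    {"x": 0.006, "y": 0.096, "z": 0.1, "rx": -0.665, "ry": 0.047, "rz": 0},
    {"x": 0.006, "y": 0.096, "z": 0.1, "rx": -0.665, "ry": 0.047, "rz": 0},
    {"x": 0.006, "y": 0.096, "z": 0.1, "rx": -0.665, "ry": 0.047, "rz": 0},
    {"x": 0.006, "y": 0.096, "z": 0.1, "rx": -0.665, "ry": 0.047, "rz": 0},
    {"x": 0.006, "y": 0.096, "z": 0.1, "rx": -0.665, "ry": 0.047, "rz": 0},
    {"x": 0.006, "y": 0.096, "z": 0.1, "rx": -0.665, "ry": 0.047, "rz": 0},
    {"x": 0.006, "y": 0.096, "z": 0.1, "rx": -0.665, "ry": 0.047, "rz": 0},
  ],
)

```text
clock: 35.52
eef_pos: [0.3852, 0.215, 0.2616]
tcp_rot: [1.633, -1.753, 0.761]
force: [0.1, 0.0, -1.1]
gripper_width: 0.0144
grasp_force: 107.8
```

```bash
python3 st.py
python3 - <<'E'
from h import *
S=snapshot("scene"); T=snapshot("top")
a=cv2.resize(S["frame"][130:360,290:530],None,fx=1.6,fy=1.6); b=cv2.resize(T["frame"][110:320,130:350],None,fx=1.8,fy=1.8)[:368]
cv2.imwrite("pics/l6.png",np.hstack([a,b[:368]]))
for s in(S,T): print([(np.round(d["rect"]).tolist(),round(d["conf"],2)) for d in find_in(s,"heatsink0")])
E
```

```text
tcp [385.2 215.  261.6] y-axis yaw 175.95 len yaw 85.94 z axis [-0.054 -0.763 -0.644] q [ 1.11  0.47  0.05  0.32 -1.97 -1.19] 35.5167 0.014421683730466475
[([443.0, 294.0, 466.0, 309.0], 0.73), ([280.0, 197.0, 314.0, 225.0], 0.67), ([431.0, 293.0, 453.0, 313.0], 0.64), ([307.0, 149.0, 338.0, 176.0], 0.54)]
[]
```

View pics/l6.png

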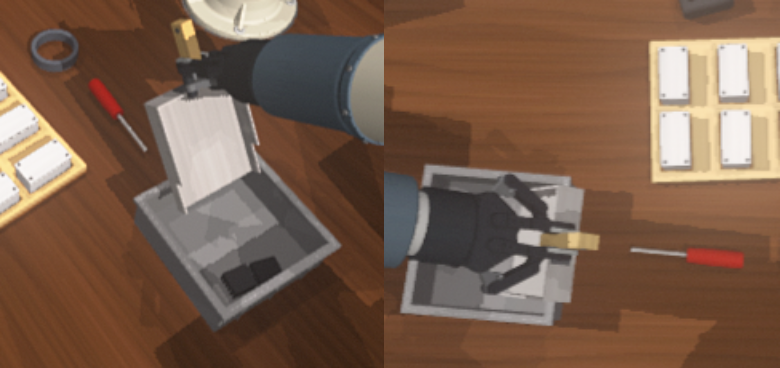

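Both heatsinks are lying in the bin (crop 237,278 and 265,268) and the tray is empty. I'm levelling the tray and taking it back.

servo_tool(
  moves=[
    {"x": -0.001, "y": -0.02, "z": 0.01, "rx": 0.125, "ry": -0.009, "rz": 0},
    {"x": -0.002, "y": -0.037, "z": -0.005, "rx": 0.25, "ry": -0.017, "rz": 0},
    {"x": -0.003, "y": -0.055, "z": -0.025, "rx": 0.375, "ry": -0.026, "rz": 0},
    {"x": -0.004, "y": -0.071, "z": -0.044, "rx": 0.499, "ry": -0.035, "rz": 0},
    {"x": -0.006, "y": -0.087, "z": -0.063, "rx": 0.624, "ry": -0.044, "rz": 0},
    {"x": -0.007, "y": -0.102, "z": -0.082, "rx": 0.749, "ry": -0.052, "rz": 0},
    {"x": -0.008, "y": -0.116, "z": -0.101, "rx": 0.873, "ry": -0.061, "rz": 0},
    {"x": -0.009, "y": -0.13, "z": -0.12, "rx": 0.998, "ry": -0.07, "rz": 0},
  ],
)

```text
clock: 36.38
eef_pos: [0.3805, 0.1499, 0.2012]
tcp_rot: [1.957, -2.098, 0.342]
force: [0.4, -0.7, -2.4]
gripper_width: 0.0143
grasp_force: 107.7
```

servo_tool(
  moves=[
    {"x": 0, "y": -0.008, "z": -0.03, "rx": 0.133, "ry": -0.009, "rz": 0},
    {"x": 0, "y": -0.015, "z": -0.058, "rx": 0.266, "ry": -0.019, "rz": 0},
    {"x": -0.001, "y": -0.022, "z": -0.085, "rx": 0.399, "ry": -0.028, "rz": 0},
    {"x": -0.001, "y": -0.028, "z": -0.11, "rx": 0.532, "ry": -0.037, "rz": 0},
    {"x": -0.002, "y": -0.034, "z": -0.135, "rx": 0.665, "ry": -0.047, "rz": 0},
    {"x": -0.002, "y": -0.034, "z": -0.135, "rx": 0.665, "ry": -0.047, "rz": 0},
    {"x": -0.002, "y": -0.034, "z": -0.135, "rx": 0.665, "ry": -0.047, "rz": 0},
  ],
)

```text
clock: 36.97
eef_pos: [0.3792, 0.1319, 0.1338]
tcp_rot: [2.139, -2.299, 0.001]
force: [-0.1, 0.9, -2.3]
gripper_width: 0.014
grasp_force: 107.7
```

```bash
python3 st.py
```

```text
tcp [379.2 131.9 133.8] y-axis yaw 175.88 len yaw 85.88 z axis [-0.001 -0.002 -1.   ] q [ 0.73  0.02 -0.43  0.   -1.13 -0.8 ] 36.9667 0.01396573360469161
```

servo_tool(
  moves=[
    {"x": 0.04, "y": 0.019, "z": 0, "rx": 0, "ry": 0, "rz": 0.03},
    {"x": 0.09, "y": 0.043, "z": 0, "rx": 0, "ry": 0, "rz": 0.065},
    {"x": 0.15, "y": 0.071, "z": 0, "rx": 0, "ry": 0, "rz": 0.11},
    {"x": 0.21, "y": 0.1, "z": 0, "rx": 0, "ry": 0, "rz": 0.15},
    {"x": 0.27, "y": 0.128, "z": 0, "rx": 0, "ry": 0, "rz": 0.194},
    {"x": 0.33, "y": 0.157, "z": 0, "rx": 0, "ry": 0, "rz": 0.237},
    {"x": 0.39, "y": 0.185, "z": 0, "rx": 0, "ry": 0, "rz": 0.28},
    {"x": 0.45, "y": 0.214, "z": 0, "rx": 0, "ry": 0, "rz": 0.323},
    {"x": 0.5, "y": 0.238, "z": 0, "rx": 0, "ry": 0, "rz": 0.36},
    {"x": 0.53, "y": 0.252, "z": 0, "rx": 0, "ry": 0, "rz": 0.38},
    {"x": 0.53, "y": 0.252, "z": 0, "rx": 0, "ry": 0, "rz": 0.38},
    {"x": 0.53, "y": 0.252, "z": -0.06, "rx": 0, "ry": 0, "rz": 0.38},
    {"x": 0.53, "y": 0.252, "z": -0.11, "rx": 0, "ry": 0, "rz": 0.38},
    {"x": 0.53, "y": 0.252, "z": -0.15, "rx": 0, "ry": 0, "rz": 0.38},
    {"x": 0.53, "y": 0.252, "z": -0.18, "rx": 0, "ry": 0, "rz": 0.38},
    {"x": 0.53, "y": 0.252, "z": -0.2, "rx": 0, "ry": 0, "rz": 0.38},
    {"x": 0.53, "y": 0.252, "z": -0.2, "rx": 0, "ry": 0, "rz": 0.38},
    {"x": 0.53, "y": 0.252, "z": -0.2, "rx": 0, "ry": 0, "rz": 0.38},
  ],
)

```text
clock: 38.47
eef_pos: [0.6447, 0.2597, 0.034]
tcp_rot: [2.36, -2.072, 0.001]
force: [0.0, -0.4, -0.8]
gripper_width: 0.0144
grasp_force: 107.8
```

servo_tool(
  moves=[
    {"x": 0, "y": 0, "z": -0.008, "rx": 0, "ry": 0, "rz": 0},
    {"x": 0, "y": 0, "z": -0.014, "rx": 0, "ry": 0, "rz": 0},
    {"x": 0, "y": 0, "z": -0.02, "rx": 0, "ry": 0, "rz": 0},
    {"x": 0, "y": 0, "z": -0.025, "rx": 0, "ry": 0, "rz": 0},
    {"x": 0, "y": 0, "z": -0.029, "rx": 0, "ry": 0, "rz": 0},
    {"x": 0, "y": 0, "z": -0.029, "rx": 0, "ry": 0, "rz": 0},
    {"x": 0, "y": 0, "z": -0.029, "rx": 0, "ry": 0, "rz": 0},
  ],
)

```text
clock: 39.05
eef_pos: [0.6449, 0.2594, 0.0197]
tcp_rot: [-2.359, 2.073, -0.0]
force: [-0.6, -0.6, 1.1]
gripper_width: 0.0137
grasp_force: 108.3
```

Same height as at the pick and only light contact, so I'm releasing and rising.

servo_tool(
  moves=[
    {"x": 0, "y": 0, "z": 0, "rx": 0, "ry": 0, "rz": 0},
    {"x": 0, "y": 0, "z": 0, "rx": 0, "ry": 0, "rz": 0},
    {"x": 0, "y": 0, "z": 0, "rx": 0, "ry": 0, "rz": 0},
    {"x": 0, "y": 0, "z": 0, "rx": 0, "ry": 0, "rz": 0},
    {"x": 0, "y": 0, "z": 0.03, "rx": 0, "ry": 0, "rz": 0},
    {"x": 0, "y": 0, "z": 0.08, "rx": 0, "ry": 0, "rz": 0},
    {"x": 0, "y": 0, "z": 0.15, "rx": 0, "ry": 0, "rz": 0},
    {"x": 0, "y": 0, "z": 0.22, "rx": 0, "ry": 0, "rz": 0},
    {"x": 0, "y": 0, "z": 0.28, "rx": 0, "ry": 0, "rz": 0},
    {"x": -0.4, "y": -0.95, "z": 0.32, "rx": 0, "ry": 0, "rz": 0},
    {"x": -0.4, "y": -0.95, "z": 0.32, "rx": 0, "ry": 0, "rz": 0},
    {"x": -0.4, "y": -0.95, "z": 0.32, "rx": 0, "ry": 0, "rz": 0},
    {"x": -0.4, "y": -0.95, "z": 0.32, "rx": 0, "ry": 0, "rz": 0},
    {"x": -0.4, "y": -0.95, "z": 0.32, "rx": 0, "ry": 0, "rz": 0},
    {"x": -0.4, "y": -0.95, "z": 0.32, "rx": 0, "ry": 0, "rz": 0},
    {"x": -0.4, "y": -0.95, "z": 0.32, "rx": 0, "ry": 0, "rz": 0},
    {"x": -0.4, "y": -0.95, "z": 0.32, "rx": 0, "ry": 0, "rz": 0},
    {"x": -0.4, "y": -0.95, "z": 0.32, "rx": 0, "ry": 0, "rz": 0},
    {"x": -0.4, "y": -0.95, "z": 0.32, "rx": 0, "ry": 0, "rz": 0},
    {"x": -0.4, "y": -0.95, "z": 0.32, "rx": 0, "ry": 0, "rz": 0},
  ],
  gripper=45,
)

```text
clock: 40.72
eef_pos: [0.4659, -0.1643, 0.1776]
tcp_rot: [-2.36, 2.073, -0.002]
force: [1.5, -0.3, 0.4]
gripper_width: 0.0452
grasp_force: 0.0
```

servo_tool(
  moves=[
    {"x": 0, "y": -0.2, "z": 0, "rx": 0, "ry": 0, "rz": 0},
    {"x": 0, "y": -0.4, "z": 0, "rx": 0, "ry": 0, "rz": 0},
    {"x": 0, "y": -0.4, "z": 0, "rx": 0, "ry": 0, "rz": 0},
    {"x": 0, "y": -0.4, "z": 0, "rx": 0, "ry": 0, "rz": 0},
    {"x": 0, "y": -0.4, "z": 0, "rx": 0, "ry": 0, "rz": 0},
    {"x": 0, "y": -0.4, "z": 0, "rx": 0, "ry": 0, "rz": 0},
    {"x": 0, "y": -0.4, "z": 0, "rx": 0, "ry": 0, "rz": 0},
  ],
)

```text
clock: 41.3
eef_pos: [0.4664, -0.3644, 0.1764]
tcp_rot: [2.356, -2.078, -0.001]
force: [-0.3, 0.8, 0.1]
gripper_width: 0.0452
grasp_force: 0.0
```

```bash
python3 look.py
python3 - <<'E'
from h import *
S=snapshot("scene"); T=snapshot("top")
cv2.imwrite("pics/f1.png",np.vstack([cv2.resize(S["frame"][140:400,200:520],None,fx=1.8,fy=1.8)[:,:576][:, :]])); cv2.imwrite("pics/f2.png",cv2.resize(T["frame"][115:295,130:400],None,fx=2.4,fy=2.4))
E
```

```text
tcp [ 466.9 -362.4  177. ] [-2.35942868e+00  2.07393579e+00  2.42768080e-04] clock 41.4
pocket (-52, -92) [([0.2, 0.5], np.float64(-1.9), np.float64(11.7)), ([-5.2, -2.4], np.float64(-3.3), np.float64(14.3)), ([-2.3, -1.1], np.float64(-0.6), np.float64(12.7))]
pocket (-52, 0) [([0.6, 0.6], np.float64(-2.0), np.float64(10.5)), ([-6.6, -1.4], np.float64(2.2), np.float64(11.2)), ([-8.1, 0.4], np.float64(-2.0), np.float64(10.4))]
pocket (-52, 92) [([1.0, 0.4], np.float64(-1.1), np.float64(10.8)), ([-6.6, -0.9], np.float64(-1.4), np.float64(11.8)), ([-1.7, 0.3], np.float64(-1.5), np.float64(10.9))]
pocket (52, -92) [([4.6, 0.9], np.float64(-1.8), np.float64(11.5)), ([1.2, -1.8], np.float64(-0.7), np.float64(12.4)), ([0.7, -0.2], np.float64(0.3), np.float64(11.6))]
pocket (52, 0) [([4.7, -0.2], np.float64(-1.9), np.float64(11.2)), ([2.4, -0.3], np.float64(3.7), np.float64(10.3)), ([2.7, 0.3], np.float64(-0.3), np.float64(10.6))]
pocket (52, 92) [([6.7, 0.5], np.float64(1.8), np.float64(11.1)), ([0.8, -0.9], np.float64(4.0), np.float64(11.4)), ([0.6, -0.3], np.float64(1.2), np.float64(11.0))]
tray top [ 630.7  376.2    0.  1696.8] 97.2 14.0 grip [[645.1 262.1  36. ]]
tray scene [ 630.   373.4    0.  1710.1] 98.0 15.7 grip [[645.9 259.6  36. ]]
tray both [ 630.3  374.1    0.  1705. ] 97.7 14.6 grip [[645.7 260.2  36. ]]
bin top [389.5 373.6   0.  -65.6] -3.8 13.1
bin scene [402.3 369.5   0.  -66. ] -3.8 13.5
bin both [401.6 371.1   0.  -70.4] -4.0 12.7
```

View pics/f1.png

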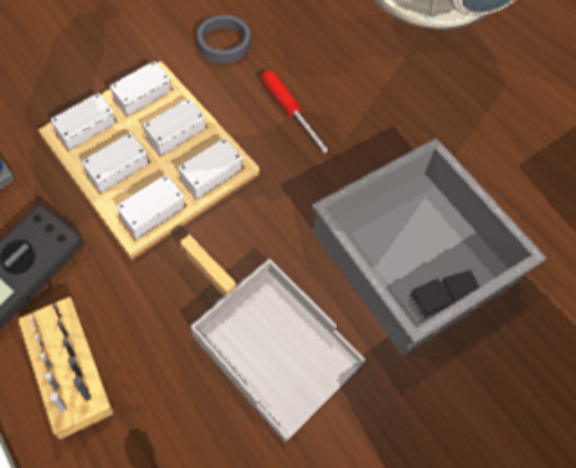

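View pics/f2.png

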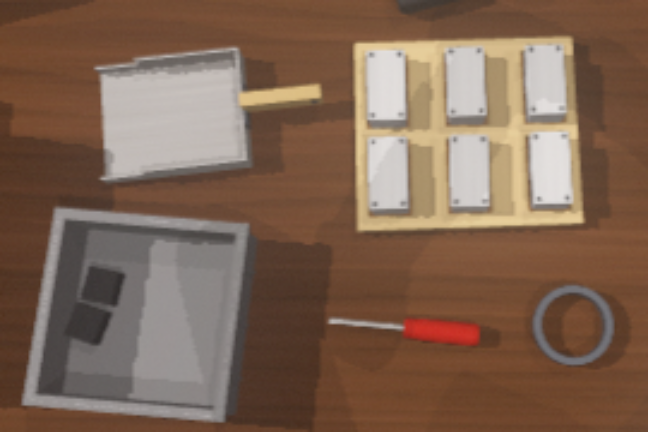

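Both final views show six enclosures seated in the carrier, the two heatsinks in the bin, and the empty tray flat on the bench. The tape and screwdriver have not moved, so I'm handing the job in.

```bash
python3 -c "
from plant import *
print(finish_job())"
```

```text
the job is handed in; nothing more can be done
None
```

I handed the job in without getting a verdict back: the last pictures show all six carrier pockets filled, both heatsinks in the grey bin, the empty tray flat on the bench, and the tape and screwdriver not visibly moved.

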